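Square up and clip a bundle of mould plates

TASK

Clear the soap bar off the wooden squaring stand and lay it flat on the black saucer. Then stack all the blue plates flat on the stand, lengthwise from the back stop towards you, and tap them until every plate is flush against the back stop and against the stops on the left side. Finally clip the spring clamp squarely over the middle of the stack's overhanging front end, with its flat sole under the bottom plate and its orange jaw on the top one, let go, and leave the bundle flush and the other things undisturbed.

Things in the scene. Friction and masses are not known exactly. Their poses are not given: they have to be found in the camera images.
- stand: Fixed squaring stand. Origin on the table under its wooden bed; x points to the back stop, away from the robot (to within 0.2 rad), y to the side stops on the left, z up. The bed spans x = -75..+55, y = -23..+23 mm, its top 36 mm above the table. Under it lies a steel foot plate 6 mm thick, x = -78..+70 mm, y = -48..+42 mm
- stand_back (a point): point on the inner face of the white back stop at bed height: x = 55, y = 0, z = 36 mm in the stand's frame. The stop is 10 mm thick, 46 mm wide and rises 34 mm above the bed
- stand_side (a point): point on the inner face of the rear left side stop: x = 32, y = 25, z = 36 mm in the stand's frame. Two white left side stops, 10 mm thick, inner faces at y = 25 mm, 34 mm above the bed: one from x = 10 to 55 mm, one from x = -75 to -65 mm, a gap between for a finger. Like guides stand at the right with inner faces at y = -37 mm, 12 mm clear of a flush plate
- stand_flush (a point): where the underside centre of the bottom plate is when flush with all stops: x = -30, y = 0, z = 36 mm in the stand's frame. A flush plate has its length along the stand's x and overhangs the bed's front by 40 mm: its front edge is at x = -115 mm. Higher plates lie 7 mm higher each
- soap: pale violet soap bar, 43 x 63 x 25 mm, 0.11 kg, lying flat on the stand's bed at the start; origin at the centre of its underside, y along its 63 mm length, z up. Grip it across the 43 mm width (along its x)
- saucer: fixed black round saucer, 119 mm across, 12 mm high; origin at the centre of its underside. The soap bar lies on it with its underside 10 to 12 mm above the table
- plate_1: blue-coated aluminium plate, 170 x 50 x 7 mm, 0.16 kg, lying flat and alone on the table at the start; may be absent. Origin: centre of its underside; x along its 170 mm length, y across its 50 mm width, z up. Grip across the 50 mm width near its middle. All plates are alike; either end may go first
- plate_2: blue-coated aluminium plate, 170 x 50 x 7 mm, 0.16 kg, lying flat and alone on the table at the start; may be absent. Origin: centre of its underside; x along its 170 mm length, y across its 50 mm width, z up. Grip across the 50 mm width near its middle. All plates are alike; either end may go first
- plate_3: blue-coated aluminium plate, 170 x 50 x 7 mm, 0.16 kg, lying flat and alone on the table at the start; may be absent. Origin: centre of its underside; x along its 170 mm length, y across its 50 mm width, z up. Grip across the 50 mm width near its middle. All plates are alike; either end may go first
- plate_4: blue-coated aluminium plate, 170 x 50 x 7 mm, 0.16 kg, lying flat and alone on the table at the start; may be absent. Origin: centre of its underside; x along its 170 mm length, y across its 50 mm width, z up. Grip across the 50 mm width near its middle. All plates are alike; either end may go first
- clip: spring clamp, 86 mm long, 36 wide, 86 high, 65 g, standing on its flat black sole. Origin on the underside; x points out of the mouth, z up. The sole (lower jaw) is 6 mm thick, x = -52..34 mm. The orange upper jaw turns about a pin along y at x = -18, z = 24 mm; its rubber tip shuts on the sole at x = 30 mm. Fully open there is 40 mm free height under the tip; plates may enter as far as x = -5 mm
- clip_handle (a point): centre of the outer (rear) face of the clamp's fixed black handle plate, x = -52, z = 76 mm in the clamp's frame: the height for the tool centre. The plate is upright, 30 mm wide, 6 mm thick, z = 6..86 mm. Squeeze from above along the clamp's x, this face and the orange bar, 61 mm over both when shut, 19 mm when fully open; grip with 30 N or more
- clip_bar (a point): centre of the round orange handle bar on the moving jaw, 12 mm thick, 28 mm wide; at x = 3, z = 71 mm in the clamp's frame when shut, x = -39, z = 71 mm when fully open. Squeezing takes 5 N at first, 13 N at the end. Only this bar gives, so the clamp slides up to 20 mm along its x on the table as it is squeezed. Let go, it springs shut
- clip_mouth (a point): point on the top face of the clamp's sole under the closed jaw tip: x = 28 mm, z = 6 mm in the clamp's frame. While two fingers open, the spring keeps both handles on them, so the clamp backs out of the stack by about 6 to 13 mm before the jaw bites: push it well in first
- clip_jaw (a joint): opening angle of the orange jaw, rad: 0 shut, 0.85 fully open; about 0.28 on two plates (14 mm), 0.43 on three, 0.57 on four; sprung shut, 0.25 N m at 0, 0.5 N m per rad more
- salve_pot: salve pot with a tan lid, 65 mm across, 29 mm high, bystander; origin under its centre
- essence_2: small dropper bottle, 34 mm across, 102 mm high, bystander; origin under its centre

How it is judged:
By the outcome, as a careful person would: the job done as asked, in the order asked, and still so for the second after the job is handed in, with the robot touching nothing.
Of plate_1, plate_2, plate_3, plate_4 only 2 to 4 are there at a start; the rules pass over those that are not, and their reading is None.
At some moment in a run one of plate_1, plate_2, plate_3, plate_4, clip may be knocked a few centimetres aside while the robot is not near it.
It also fails if it takes over 200 s, if anything falls off the work surface, if the arm or the gripper's body presses on something with over 40 N, if the wrist force passes 120 N, or if a joint passes its speed limit or range.

ROBOT

A 6-joint arm with a two-finger parallel gripper is mounted at the origin on a cart in front of the work surface, level with it; the furniture and walls round the work are solid. World frame = base frame: x ahead of the robot, y to its left, z up, the work surface at z = 0. Lengths are in m, angles in rad, forces in N, time in s.
With the tool pointing down it reaches from about 0.35 to 0.725 m from the base axis. Payload 4.3 kg.
Tool frame: the origin (TCP) lies between the finger pads, 19 mm behind the fingertips; this is the grasp point; z points along the fingers, y is the line along which they close (so a half turn about z gives the same grasp; the last joint's range is limited). The gripper opens to 85 mm and grips with 20 to 120 N. Pads are 22 mm wide; open, the fingers measure 114 mm over their backs; the gripper's body (76 mm by 85 mm) begins 54 mm behind the grasp point. The pads swing forward as they close: fully open they stand 13 mm farther back than shut.
Start: joints at [-0.11, 0.377, 0.081, 1.274, 0, 1.46], TCP at [0.575, 0, 0.25] pointing down, gripper open.
Joint ranges: [-2.72, 2.72], [-0.84, 1.66], [-1.02, 1.22], [-1.77, 2.12], [-1.37, 1.28], [-3.14, 3.14]. Speed limits (rad/s): [2.57, 2.57, 3.14, 3.14, 3.14, 3.14].

INTERFACE

Orientations are given as a unit quaternion [x, y, z, w].
In Python, from station import env gives the robot as it stands.
- The arm moves only by the shell command python3 -m pendant 'ROWS' [OPENING] [FORCE]. ROWS is JSON, a list of rows, each a list of 2 entries, a list of its own where there are three numbers: the shift along the tool's x, y, z in cm, then the turn about the tool's z in rad. A call has exactly 5 rows; each row is the pose to reach, as a shift and turn from the pose commanded when the call began, along the tool's axes at that moment; what a row does not reach only later rows make up. A row lasts 1/10 s, in which the tool goes at most 50 mm and 8.59 degrees, less where a joint would pass 70% of its speed; a pose out of reach is approached as far as the arm can. A call with a gripper value outside its range is refused whole. OPENING is the opening, from -1 (shut) to 1 (fully open), set as the call begins (- or left out, the last holds). The fingers move at their own pace and stop on an object; FORCE is the grip in N (left out, the last holds). Time passes only in rows, so rows that repeat a pose let the fingers close, or fill a call up. It gives the time, the measured TCP pose, the force and the opening at its end, in the units of the state.
- env.state(): the state, without advancing time (a new reading comes with each control period).
- env.camera(name): name is "scene" or "side" or "wrist"; returns a dict with "frame" (384x512x3 uint8, blue, green, red), "range_z" (384x512 float32, m along the optical axis (not along the pixel's ray), 0 where there is no reading), "camera_matrix" (3x3 intrinsics, pixels), "view" (4x4, takes a point from world to camera coordinates). Camera axes: x right, y up, looking along -z (the intrinsics and any distortion apply to the point x, -y, -z); pixel columns grow to the right and rows downward; lengths in m; the calibration is good to about 2 mm. A picture is of the moment at which its call begins.
- env.hand_in(): hands the job in, once; it reports no verdict.
The state is a dict: "clock": time; "qpos": joint angles; "qd": joint speeds; "effort": joint torques, N m; "eef_pos": TCP position; "ee_rot": TCP orientation; "force": force on the tool from outside, world axes, zero at the start; "ft_torque": the same for the moment, N m; "grip_width": opening from 0.0 (shut) to 1.0 (fully open).
Only numpy, scipy, OpenCV 4.12 (cv2) and the standard library are available. Lean on these libraries where they do the work, as an engineer would, in place of code of your own. Each camera call takes 0.05 s, during which the arm holds its last target. There are 200 camera calls.

## Working session

There is one attempt and no reset: what is moved stays moved. The work goes in short steps, Python scripts to look and compute and a shell command to move; the robot and the scene stay as the last step left them, time stands still between calls to the robot, and variables do not carry over. Pictures are saved under pics/ and viewed, on a budget of 14 in all, crops included, one or two more only if the job needs it, and the job is handed in when it is done.

```bash
ls; mkdir -p pics; cat > h.py <<'E'
import numpy as np, cv2
from station import env
def cam(n):
    c=env.camera(n); c={k:np.array(v) for k,v in c.items()}; return c
def cloud(c):
    K=c['camera_matrix'];z=c['range_z'];h,w=z.shape
    u,v=np.meshgrid(np.arange(w),np.arange(h))
    p=np.stack([(u-K[0,2])/K[0,0]*z,-(v-K[1,2])/K[1,1]*z,-z,np.ones_like(z)],-1)
    P=p@np.linalg.inv(c['view']).T
    P=P[...,:3]; P[z<=0]=np.nan
    return P
def proj(c,p):
    q=c['view']@np.append(p,1); K=c['camera_matrix']
    return K[0,0]*q[0]/-q[2]+K[0,2], K[1,1]*-q[1]/-q[2]+K[1,2]
E
python3 - <<'E'
from h import *
s=env.state();print(s)
ims=[]
for n in('scene','side','wrist'):
    c=cam(n);np.savez(f'pics/{n}0.npz',**c);print(n,c['camera_matrix'].tolist(),np.linalg.inv(c['view'])[:3].round(3).tolist(),[k for k in c])
    ims.append(c['frame'])
cv2.imwrite('pics/a.png',ims[0]);cv2.imwrite('pics/b.png',ims[1])
E
```

```text
pics
{'clock': 0.0, 'qpos': array([-1.10328949e-01,  3.78100831e-01,  7.96687052e-02,  1.27443717e+00,
        1.81262498e-05,  1.46049595e+00]), 'qd': array([ 8.58429790e-04,  3.56435458e-05,  2.21040550e-04, -1.00573139e-03,
       -2.63549644e-04, -1.22703000e-03]), 'effort': array([ 5.03441061e-04, -4.63600910e+01,  2.69876987e+01,  2.07655923e-02,
       -6.74222474e-05, -6.15417605e-06]), 'eef_pos': array([5.74385727e-01, 6.27872401e-05, 2.49055883e-01]), 'ee_rot': array([ 7.07116511e-01,  7.07096292e-01, -6.40688957e-04, -8.14800897e-04]), 'force': array([1.47803270e+00, 7.63454697e-04, 2.86136997e-01]), 'ft_torque': array([ 0.04883445, -0.02401416, -0.04313041]), 'grip_width': 1.0029012211682389}
scene [[349.6232900424437, 0.0, 255.8965766705628], [0.0, 349.6232900424437, 193.41522726902576], [0.0, 0.0, 1.0]] [[0.788, 0.363, -0.498, 0.14], [-0.616, 0.464, -0.636, -0.571], [0.0, 0.808, 0.59, 0.555]] ['frame', 'range_z', 'camera_matrix', 'view']
side [[463.79734408599325, 0.0, 250.44867981906327], [0.0, 463.79734408599325, 190.49873181797446], [0.0, 0.0, 1.0]] [[-0.902, 0.182, -0.391, 0.11], [-0.431, -0.34, 0.836, 0.986], [0.02, 0.923, 0.385, 0.54]] ['frame', 'range_z', 'camera_matrix', 'view']
wrist [[267.43077294386813, 0.0, 253.70177796175895], [0.0, 267.43077294386813, 196.0825695766003], [0.0, 0.0, 1.0]] [[1.0, -0.0, 0.003, 0.575], [-0.001, 0.949, 0.315, 0.081], [-0.002, -0.315, 0.949, 0.372]] ['frame', 'range_z', 'camera_matrix', 'view']
```

View pics/a.png

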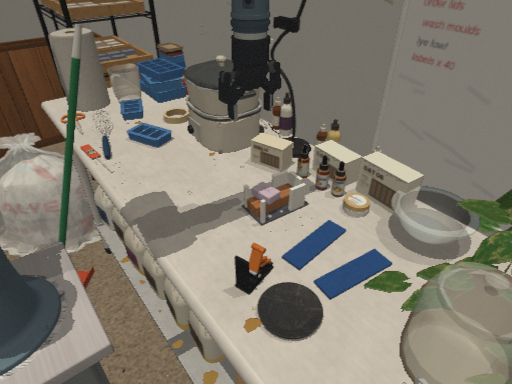

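View pics/b.png

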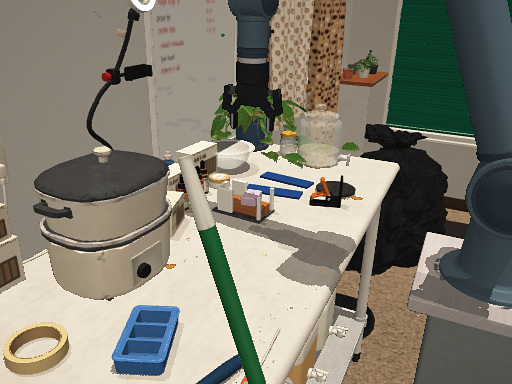

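The scene view shows two blue plates (about 315,243 and 353,273), the clip (255,268), the saucer (290,310) and the stand with the soap (275,195). I'll make a top-down map from the depth images.

```bash
cat >> h.py <<'E'
def topmap(cs,x0=.25,x1=.8,y0=-.4,y1=.3,r=.001,zmax=.16):
    H=int((x1-x0)/r);W=int((y1-y0)/r)
    im=np.zeros((H,W,3),np.uint8);zz=np.full((H,W),-1.)
    for c in cs:
        P=cloud(c).reshape(-1,3);C=c['frame'].reshape(-1,3)
        m=np.isfinite(P[:,0])&(P[:,2]<zmax);P=P[m];C=C[m]
        i=((x1-P[:,0])/r).astype(int);j=((y1-P[:,1])/r).astype(int)
        ok=(i>=0)&(i<H)&(j>=0)&(j<W);o=np.argsort(P[:,2]);
        for k in o[ok[o]]:
            a,b=i[k],j[k]
            if P[k,2]>zz[a,b]-.003: im[a:a+2,b:b+2]=C[k];zz[a:a+2,b:b+2]=P[k,2]
    return im,zz
def blue(c,zlo=-.01,zhi=.1):
    hsv=cv2.cvtColor(c['frame'],cv2.COLOR_BGR2HSV)
    P=cloud(c)
    m=(hsv[...,0]>100)&(hsv[...,0]<125)&(hsv[...,1]>150)&(P[...,2]>zlo)&(P[...,2]<zhi)
    m&=(P[...,0]>.2)&(P[...,0]<.8)&(abs(P[...,1])<.4)
    n,l,st,_=cv2.connectedComponentsWithStats(m.astype(np.uint8))
    out=[]
    for k in range(1,n):
        if st[k,4]<150: continue
        Q=P[l==k]; r=cv2.minAreaRect((Q[:,:2]*1000).astype(np.float32))
        b=cv2.boxPoints(r);e=[b[1]-b[0],b[2]-b[1]];e=max(e,key=np.linalg.norm)
        out.append((st[k,4],np.round(r[0],1),np.round(sorted(r[1]),1),round(float(np.arctan2(e[1],e[0])%np.pi),3),round(float(np.median(Q[:,2])*1000),1)))
    return out
E
python3 - <<'E'
from h import *
cs={n:dict(np.load(f'pics/{n}0.npz')) for n in('scene','side','wrist')}
for n in cs: 
    for b in blue(cs[n]): print(n,b)
im,zz=topmap([cs['scene'],cs['wrist']])
for k in range(0,700,100): cv2.line(im,(k,0),(k,6),(0,0,255),1)
a=cv2.resize(im,None,fx=1,fy=1)
cv2.imwrite('pics/c.png',a)
E
```

```text
scene (np.int32(1105), array([ 592.9, -206.5]), array([ 48.1, 169.2]), 0.117, 7.3)
scene (np.int32(1483), array([ 593.8, -315.1]), array([ 48.7, 169.8]), 3.026, 7.3)
side (np.int32(364), array([ 592.5, -312.7]), array([ 54.5, 170.1]), 3.028, 6.7)
side (np.int32(209), array([ 549. , -210.1]), array([52. , 82.5]), 0.161, 6.9)
wrist (np.int32(2388), array([ 594.5, -204.5]), array([ 46.7, 164. ]), 0.116, 6.3)
wrist (np.int32(250), array([ 560.9, -292. ]), array([13.8, 89.2]), 3.033, 6.2)
```

View pics/c.png

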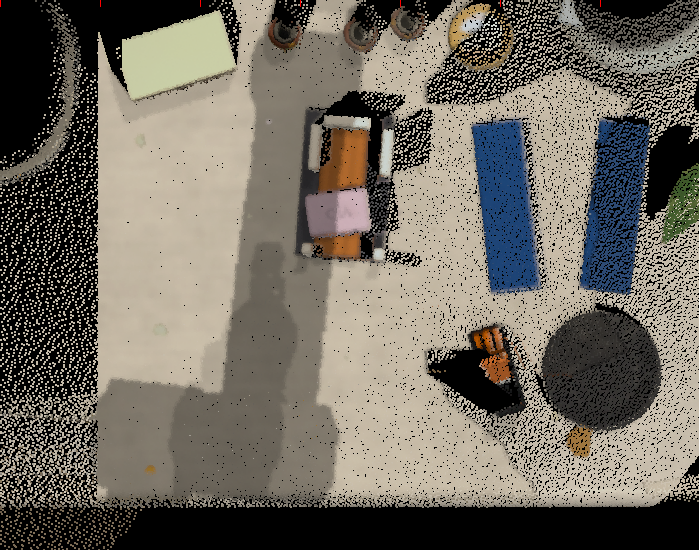

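Two plates only: A ≈ (593,-206) yaw 0.117 and B ≈ (594,-315) yaw 3.026, both top ≈ 7 mm. The soap is at map pixel (338,213), the saucer at (601,370), the stand around (345,185). Next I'll fit the stand, soap, clip and saucer numerically.

```bash
cat >> h.py <<'E'
from scipy.optimize import minimize
BOX=[(55,65,-23,23),(10,55,25,35),(-75,-65,25,35),(10,55,-47,-37),(-75,-65,-47,-37)]
def fitstand(Ps,x0=(.60,-.045,-.08)):
    Q=np.concatenate(Ps)
    Q=Q[np.isfinite(Q[:,0])&(abs(Q[:,2]-.070)<.004)&(abs(Q[:,0]-.61)<.12)&(abs(Q[:,1]+.045)<.09)][:,:2]
    def cost(p,full=False):
        c,s=np.cos(p[2]),np.sin(p[2]);d=Q-p[:2]
        L=np.c_[d[:,0]*c+d[:,1]*s,-d[:,0]*s+d[:,1]*c]*1000
        ds=[]
        for a,b,e,f in BOX:
            dx=np.maximum(np.maximum(a-L[:,0],L[:,0]-b),0);dy=np.maximum(np.maximum(e-L[:,1],L[:,1]-f),0)
            ds.append(np.hypot(dx,dy))
        d=np.min(ds,0); 
        return d if full else np.minimum(d,8).mean()+.02*0
    best=min((minimize(cost,np.array(x0)+[dx,dy,dt],method='Nelder-Mead',options=dict(xatol=1e-5,fatol=1e-4,initial_simplex=np.array(x0)+[dx,dy,dt]+np.array([[0,0,0],[.008,0,0],[0,.008,0],[0,0,.05]]))) for dx in(-.01,0,.01) for dy in(-.01,0,.01) for dt in(-.05,.05)),key=lambda r:r.fun)
    return best.x.round(4),round(best.fun,2),len(Q)
def rect(Q):
    r=cv2.minAreaRect((Q[:,:2]*1000).astype(np.float32));b=cv2.boxPoints(r);e=max([b[1]-b[0],b[2]-b[1]],key=np.linalg.norm)
    return np.round(r[0],1),np.round(sorted(r[1]),1),round(float(np.arctan2(e[1],e[0])%np.pi),3)
E
python3 - <<'E'
from h import *
cs={n:dict(np.load(f'pics/{n}0.npz')) for n in('scene','side','wrist')}
P={n:cloud(cs[n]) for n in cs}
for s in(['scene'],['wrist'],['scene','wrist','side']): print(s,fitstand([P[n].reshape(-1,3) for n in s]))
def box(n,a,b,c,d,e,f): Q=P[n].reshape(-1,3); return (Q[:,0]>a)&(Q[:,0]<b)&(Q[:,1]>c)&(Q[:,1]<d)&(Q[:,2]>e)&(Q[:,2]<f)
for n in P:
    F=cs[n]['frame'].reshape(-1,3).astype(int);Q=P[n].reshape(-1,3)
    m=box(n,.5,.7,-.12,.02,.055,.065)&(F[:,0]>F[:,1]+12)&(F[:,2]>F[:,1]+5)
    if m.sum()>20: print('soap',n,m.sum(),rect(Q[m]),np.median(Q[m,2]))
    m=box(n,.35,.5,-.4,-.2,.007,.02)
    if m.sum()>20: print('saucer',n,m.sum(),rect(Q[m]),np.percentile(Q[m,2],[10,50,95]))
    hsv=cv2.cvtColor(cs[n]['frame'],cv2.COLOR_BGR2HSV).reshape(-1,3)
    m=box(n,.35,.52,-.25,-.1,.01,.1); 
    o=m&(hsv[:,0]<20)&(hsv[:,1]>150)&(hsv[:,2]>100)
    print('clip',n,m.sum(),o.sum())
    for mm,t in((o,'or'),(m&~o,'blk')):
        for lo,hi in((.01,.03),(.03,.05),(.05,.065),(.065,.076),(.076,.1)):
            k=mm&(Q[:,2]>lo)&(Q[:,2]<=hi)
            if k.sum()>5: print(t,lo,k.sum(),Q[k].mean(0).round(4),rect(Q[k]))
E
```

```text
['scene'] (array([ 0.6174, -0.0423, -0.0805]), np.float64(0.03), 195)
['wrist'] (array([ 0.6191, -0.0423, -0.0785]), np.float64(0.0), 987)
['scene', 'wrist', 'side'] (array([ 0.6183, -0.0421, -0.0769]), np.float64(0.05), 1310)
saucer scene 1481 (array([ 429.1, -280.4]), array([119.5, 159.8]), 1.579) [0.00765216 0.01043288 0.01364066]
clip scene 1000 341
or 0.01 27 [ 0.4614 -0.1935  0.0267] (array([ 448.2, -202.5]), array([13.7, 48.2]), 0.55)
or 0.03 132 [ 0.4308 -0.1996  0.0386] (array([ 439.9, -194.9]), array([23. , 41.9]), 0.331)
or 0.05 84 [ 0.4328 -0.1975  0.0574] (array([ 431.9, -196.8]), array([10.5, 21.8]), 1.905)
or 0.065 64 [ 0.4376 -0.1962  0.0715] (array([ 438.1, -195.1]), array([ 8.9, 25.3]), 1.954)
or 0.076 34 [ 0.441  -0.1941  0.0772] (array([ 440.9, -194. ]), array([ 8.1, 26.2]), 1.891)
blk 0.01 290 [ 0.4154 -0.2193  0.0179] (array([ 450.2, -215.5]), array([ 68.4, 124.6]), 0.155)
blk 0.03 128 [ 0.3977 -0.2089  0.0386] (array([ 419.8, -202.2]), array([29.8, 67.9]), 0.211)
blk 0.05 82 [ 0.3937 -0.2075  0.0578] (array([ 413.5, -201.5]), array([28.8, 55. ]), 0.292)
blk 0.0
[... 1104 characters left out ...]
[29.9, 58.8]), 0.624)
blk 0.076 16 [ 0.3931 -0.2022  0.0834] (array([ 413. , -211.3]), array([30.4, 64.7]), 2.94)
saucer wrist 318 (array([ 454.1, -257.8]), array([ 57.5, 108.1]), 1.715) [0.00778553 0.01006318 0.01219764]
clip wrist 405 153
or 0.01 130 [ 0.461  -0.1864  0.0266] (array([ 457.9, -187. ]), array([22. , 24.3]), 1.748)
or 0.03 23 [ 0.4496 -0.1952  0.0316] (array([ 451.9, -195.1]), array([11.6, 20.3]), 1.145)
blk 0.01 194 [ 0.4601 -0.2017  0.0159] (array([ 456.1, -214. ]), array([34. , 87.7]), 1.157)
blk 0.03 33 [ 0.4493 -0.1988  0.032 ] (array([ 450.5, -200.5]), array([13.8, 21.2]), 1.143)
blk 0.065 25 [ 0.4488 -0.1974  0.0713] (array([ 448.7, -197.5]), array([ 2.6, 11.6]), 1.85)
```

```bash
cat >> h.py <<'E'
from scipy.spatial.transform import Rotation as R
def go(x,y,z,ypsi):
    """ypsi: wanted world angle of the tool y axis (mod pi). prints tool shift cm and turn"""
    s=env.state();M=R.from_quat(s['ee_rot']).as_matrix()
    d=M.T@(np.array([x,y,z])-s['eef_pos'])*100
    a=np.arctan2(M[1,1],M[0,1]); t=-((ypsi-a+np.pi/2)%np.pi-np.pi/2)
    print('at',s['eef_pos'].round(4),'yang',round(a,3),'q6',round(s['qpos'][5],2),'w',round(s['grip_width'],3),'F',s['force'].round(1),'clk',round(s['clock'],1))
    print('shift',d.round(2),'turn',round(t,3))
E
python3 -m pendant '[[[-1,0.3,2],0],[[-2,0.6,4],0],[[-3,1,6],0],[[-3.8,1.3,8],0],[[-3.8,1.3,9],0]]' 1
python3 - <<'E'
from h import *
c=cam('wrist');np.savez('pics/w1.npz',**c);cv2.imwrite('pics/d.png',c['frame'])
P=cloud(c);print(fitstand([P.reshape(-1,3)],(.6185,-.0422,-.078)))
Q=P.reshape(-1,3);F=c['frame'].reshape(-1,3).astype(int)
m=(abs(Q[:,2]-.061)<.004)&(abs(Q[:,0]-.587)<.045)&(abs(Q[:,1]+.04)<.05)&(F[:,0]>F[:,1]+8)
print(m.sum(),rect(Q[m]),np.median(Q[m,2]))
go(.587,-.038,.1,0)
E
```

```text
clock: 0.65
eef_pos: [0.587, -0.0386, 0.1577]
ee_rot: [0.708, 0.707, -0.001, -0.001]
force: [0.0, 0.1, -0.8]
grip_width: 0.999
(array([ 0.6193, -0.042 , -0.0793]), np.float64(0.0), 1848)
0 (array([0., 0.]), array([0., 0.]), 0.0) nan
at [ 0.5862 -0.038   0.1568] yang -0.001 q6 1.4 w 0.998 F [-0.1  0.2 -1.1] clk 0.7
shift [-0.01  0.11  5.68] turn -0.001
  return _methods._mean(a, axis=axis, dtype=dtype,
  ret = ret.dtype.type(ret / rcount)
```

View pics/d.png

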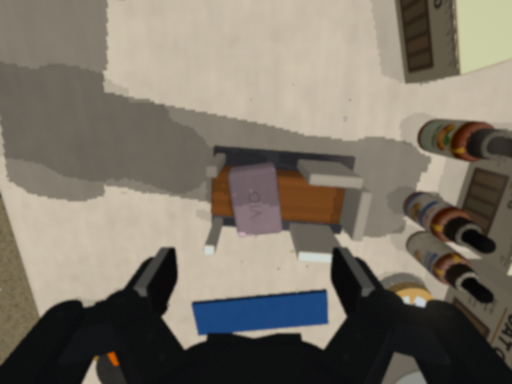

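```bash
python3 - <<'E'
from h import *
c=dict(np.load('pics/w1.npz'));P=cloud(c)
print(c['frame'][200,255],P[200,255],c['frame'][200,300],P[200,300],c['frame'][170,330],P[170,330])
Q=P.reshape(-1,3);F=c['frame'].reshape(-1,3).astype(int)
z=P[200,255,2]
m=(abs(Q[:,2]-z)<.004)&(abs(Q[:,0]-.587)<.045)&(abs(Q[:,1]+.04)<.05)
n,l,st,_=cv2.connectedComponentsWithStats(m.reshape(384,512).astype(np.uint8));k=l[200,255]
print(rect(P[l==k]),st[k],np.median(P[l==k][:,2]))
# fingertip points
m=(Q[:,2]>.1)&(Q[:,2]<.2);u=np.argsort(Q[:,2]+9*~m)
for lo,hi in((.1,.135),(.135,.14),(.14,.145),(.145,.15),(.15,.155),(.155,.16)):
    k=(Q[:,2]>lo)&(Q[:,2]<hi)
    if k.sum(): print(lo,k.sum(),Q[k].min(0).round(4),Q[k].max(0).round(4))
E
```

```text
[ 96  92 107] [ 0.58795576 -0.03357236  0.0612753 ] [ 30  68 114] [ 0.63179818 -0.04298143  0.03432813] [ 86  96 101] [ 0.65459396 -0.01020635  0.04745829]
(array([588.1, -38. ]), array([41.7, 62.3]), 1.698) [ 228  167   54   71 3019] 0.05986385477003123
0.1 19 [ 0.7666 -0.1082  0.1   ] [ 0.7807 -0.0578  0.1015]
0.15 140 [ 0.5375 -0.0487  0.1506] [ 0.6365 -0.0279  0.155 ]
0.155 378 [ 0.5322 -0.0493  0.155 ] [ 0.6431 -0.0265  0.16  ]
```

```bash
python3 -m pendant '[[[0,0.2,2.5],-0.06],[[0,0.2,5],-0.126],[[0,0.2,7.5],-0.126],[[0,0.2,9.6],-0.126],[[0,0.2,10.2],-0.126]]' 1 30
python3 -m pendant '[[[0,0,0],0],[[0,0,0],0],[[0,0,0],0],[[0,0,0],0],[[0,0,0],0]]' -1 30
python3 -m pendant '[[[0,0,0],0],[[0,0,-0.5],0],[[0,0,-2],0],[[0,0,-4],0],[[0,0,-6],0]]'
python3 - <<'E'
from h import *
c=cam('wrist');P=cloud(c);Q=P.reshape(-1,3);print(env.state()['eef_pos'])
go(.43,-.301,.15,0)
E
```

```text
clock: 1.2
eef_pos: [0.5883, -0.0371, 0.0563]
ee_rot: [0.661, 0.75, -0.001, -0.002]
force: [-0.2, -0.6, 0.8]
grip_width: 1.0
clock: 1.7
eef_pos: [0.5915, -0.0382, 0.0598]
ee_rot: [0.661, 0.75, 0.001, 0.001]
force: [-0.8, 0.1, 7.0]
grip_width: 0.481
clock: 2.2
eef_pos: [0.5894, -0.0379, 0.1185]
ee_rot: [0.661, 0.75, -0.0, -0.001]
force: [-0.2, -1.0, -1.4]
grip_width: 0.486
[ 0.59170022 -0.03826465  0.12230778]
at [ 0.5917 -0.0383  0.1223] yang 0.126 q6 1.27 w 0.483 F [ 0.7 -0.6  1.5] clk 2.2
shift [-24.04 -19.33  -2.82] turn 0.126
```

```bash
python3 -m pendant '[[[0,0,-2],0],[[-1.5,-1.2,-4.5],0],[[-4.2,-3.4,-6],0],[[-7,-5.6,-6],0],[[-10,-8,-6],0]]'
python3 -m pendant '[[[-3,-2.4,0],0],[[-6,-4.8,0],0],[[-9,-7.2,0],0],[[-12,-9.6,0.5],0],[[-13.5,-10.9,1],0]]'
python3 - <<'E'
from h import *
go(.43,-.302,.036,0.126)
c=cam('scene');P=cloud(c).reshape(-1,3);F=c['frame'].reshape(-1,3).astype(int)
m=(F.max(1)<70)&(P[:,2]>.006)&(P[:,2]<.016)&(P[:,0]>.35)&(P[:,0]<.5)&(P[:,1]<-.235)&(P[:,1]>-.4)
print('saucer',m.sum(),cv2.minEnclosingCircle((P[m,:2]*1000).astype(np.float32)),np.percentile(P[m,2],[5,50,95]))
m=(F[:,0]>F[:,1]+8)&(F[:,2]>F[:,1])&(P[:,0]<.5)&(P[:,0]>.36)&(P[:,1]<-.235)&(P[:,1]>-.4)&(P[:,2]<.25)
print('soap',m.sum(),P[m].mean(0),np.percentile(P[m,2],[2,50,98]),blue(c))
E
```

```text
clock: 2.75
eef_pos: [0.5231, -0.1481, 0.1785]
ee_rot: [0.661, 0.751, 0.0, 0.001]
force: [0.4, -0.3, -0.7]
grip_width: 0.479
clock: 3.25
eef_pos: [0.4305, -0.2972, 0.1677]
ee_rot: [0.662, 0.749, -0.0, 0.0]
force: [0.7, 0.5, -0.2]
grip_width: 0.481
at [ 0.4305 -0.2972  0.1677] yang 0.123 q6 0.72 w 0.481 F [ 0.7  0.5 -0.2] clk 3.2
shift [-0.45 -0.1  13.17] turn -0.003
saucer 1643 ((429.1589660644531, -301.392333984375), 60.485572814941406) [0.00616819 0.00916547 0.01273022]
soap 6 [ 0.45161515 -0.32065605  0.16405867] [0.15518257 0.16680321 0.16908535] [(np.int32(540), array([ 623.9, -203.2]), array([ 48.1, 106.5]), 0.114, 7.3), (np.int32(1077), array([ 593.9, -315. ]), array([ 48.8, 169.8]), 3.018, 7.4)]
```

```bash
python3 -m pendant '[[[-0.4,0,3],0],[[-0.4,0,6],0],[[-0.4,0,9],0],[[-0.4,0,11.5],0],[[-0.4,0,12.4],0]]'
python3 -m pendant '[[[0,0,0.1],0],[[0,0,0.2],0],[[0,0,0.3],0],[[0,0,0.4],0],[[0,0,0.4],0]]'
python3 -c "
from h import *
go(.43,-.302,.036,0.126)"
```

```text
clock: 3.8
eef_pos: [0.4308, -0.2969, 0.0412]
ee_rot: [0.661, 0.75, 0.0, -0.003]
force: [-0.6, 0.4, -0.8]
grip_width: 0.479
clock: 4.3
eef_pos: [0.4331, -0.2993, 0.0407]
ee_rot: [0.661, 0.75, 0.0, 0.001]
force: [-0.9, 0.2, -1.3]
grip_width: 0.48
at [ 0.4331 -0.2993  0.0407] yang 0.126 q6 0.72 w 0.48 F [-0.9  0.2 -1.3] clk 4.3
shift [-0.23 -0.34  0.47] turn 0.0
```

```bash
for i in 1; do python3 -m pendant '[[[0,0,0.1],0],[[0,0,0.2],0],[[0,0,0.3],0],[[0,0,0.3],0],[[0,0,0.3],0]]'; python3 -m pendant '[[[0,0,0.1],0],[[0,0,0.2],0],[[0,0,0.3],0],[[0,0,0.3],0],[[0,0,0.3],0]]';done
```

```text
clock: 4.8
eef_pos: [0.4325, -0.2988, 0.0369]
ee_rot: [0.661, 0.75, 0.0, -0.0]
force: [-1.0, -0.3, -0.6]
grip_width: 0.481
clock: 5.3
eef_pos: [0.4327, -0.299, 0.0357]
ee_rot: [0.661, 0.75, -0.0, 0.0]
force: [-4.0, 2.8, 14.8]
grip_width: 0.48
```

```bash
python3 -m pendant '[[[0,0,-0.15],0],[[0,0,-0.15],0],[[0,0,-0.15],0],[[0,0,-0.15],0],[[0,0,-0.15],0]]' 1
python3 -m pendant '[[[0,0,-1],0],[[0,0,-4],0],[[0,0,-8],0],[[0,0,-12],0],[[0,0,-16],0]]'
python3 - <<'E'
from h import *
c=cam('wrist');cv2.imwrite('pics/e.png',c['frame']);P=cloud(c);np.savez('pics/w2.npz',**c)
u,v=map(int,proj(c,(.432,-.3,.036)));print(u,v,P[v,u])
Q=P[v-60:v+60,u-80:u+80].reshape(-1,3);m=abs(Q[:,2]-P[v,u,2])<.006
print('soap',rect(Q[m]),np.percentile(Q[m,2],[5,50,95]))
print(blue(c)); go(.594,-.206,.1,.117+np.pi/2); 
c=cam('scene');print(blue(c))
E
```

```text
clock: 5.8
eef_pos: [0.4325, -0.2988, 0.0353]
ee_rot: [0.661, 0.75, 0.0, -0.0]
force: [-0.8, -0.5, 0.3]
grip_width: 1.002
clock: 6.3
eef_pos: [0.4323, -0.2986, 0.1978]
ee_rot: [0.661, 0.75, 0.0, 0.0]
force: [0.6, -1.3, 0.2]
grip_width: 1.002
253 185 [ 0.43169002 -0.2985608   0.0372838 ]
soap (array([ 432.1, -298.8]), array([41.8, 61.6]), 1.718) [0.03397443 0.0358358  0.03704973]
[(np.int32(5108), array([ 600.3, -205.5]), array([ 46.4, 153.8]), 0.108, 5.8), (np.int32(1266), array([ 540.2, -307.9]), array([46., 59.]), 3.016, 6.0), (np.int32(883), array([ 654.4, -321.1]), array([45.4, 47.6]), 3.022, 6.0)]
at [ 0.4351 -0.3011  0.2049] yang 0.126 q6 0.72 w 1.001 F [ 0.7 -0.6  3.7] clk 6.3
shift [ 7.52 16.88 10.55] turn -1.562
[(np.int32(984), array([ 593. , -206.8]), array([ 48.2, 168.4]), 0.119, 7.4), (np.int32(1054), array([ 593.2, -315.1]), array([ 49.4, 169.3]), 3.028, 7.3)]
```

View pics/e.png

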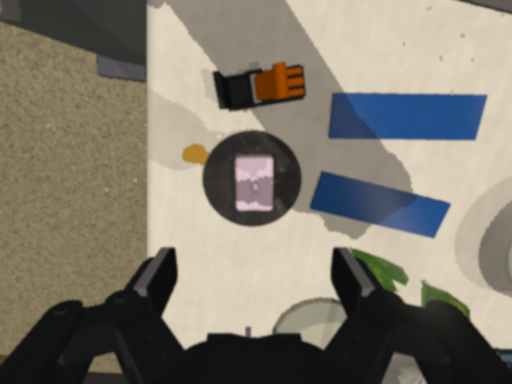

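```bash
python3 -m pendant '[[[1.5,3.4,0],-0.14],[[3,6.8,0],-0.28],[[4.5,10,0],-0.42],[[6,13.5,0],-0.56],[[7.5,16.9,0],-0.70]]'
python3 -m pendant '[[[0,0,0],-0.14],[[0,0,1],-0.28],[[0,0,2],-0.42],[[0,0,3],-0.56],[[0,0,4],-0.70]]'
python3 - <<'E'
from h import *
c=cam('wrist');print(blue(c)); go(.594,-.206,.1,.117+np.pi/2)
E
```

```text
clock: 6.9
eef_pos: [0.5918, -0.2022, 0.1955]
ee_rot: [0.361, 0.932, -0.0, -0.0]
force: [1.5, -0.8, -0.2]
grip_width: 0.999
clock: 7.4
eef_pos: [0.5906, -0.203, 0.155]
ee_rot: [0.019, 1.0, 0.0, -0.0]
force: [-0.1, -0.1, 0.1]
grip_width: 1.002
[(np.int32(6555), array([ 594.2, -206.1]), array([ 46.8, 165.8]), 0.115, 5.9), (np.int32(6306), array([ 594.5, -313.9]), array([ 48.5, 166.4]), 3.026, 6.0)]
at [ 0.5896 -0.2026  0.1531] yang 1.535 q6 -0.4 w 1.0 F [-0.9 -0.  -1.2] clk 7.5
shift [-0.47 -0.33  5.31] turn -0.152
```

```bash
python3 -m pendant '[[[-0.4,-0.35,3],-0.14],[[-0.4,-0.35,6],-0.152],[[-0.4,-0.35,9],-0.152],[[-0.4,-0.35,12],-0.152],[[-0.4,-0.35,12.7],-0.152]]'
python3 -m pendant '[[[0,0,0],0],[[0,0,0],0],[[0,0,0],0],[[0,0,0],0],[[0,0,0],0]]' -1 40
python3 -c "
from h import *
go(.594,-.206,.025,.117+np.pi/2)"
```

```text
clock: 7.95
eef_pos: [0.5917, -0.2056, 0.025]
ee_rot: [-0.053, 0.999, 0.002, -0.003]
force: [-0.5, -0.4, 0.4]
grip_width: 1.001
clock: 8.45
eef_pos: [0.5954, -0.2073, 0.0297]
ee_rot: [-0.054, 0.999, -0.0, 0.001]
force: [-0.4, 0.1, 0.3]
grip_width: 0.15
at [ 0.5954 -0.2073  0.0297] yang 1.678 q6 -0.54 w 0.15 F [-0.4  0.1  0.3] clk 8.4
shift [0.13 0.14 0.47] turn -0.01
```

```bash
python3 -m pendant '[[[0,0,0],0],[[0,0,0],0],[[0,0,0],0],[[0,0,0],0],[[0,0,0],0]]' 1
python3 -m pendant '[[[0,0.1,0.2],0],[[0,0.1,0.4],0],[[0,0.1,0.7],0],[[0,0.1,0.7],0],[[0,0.1,0.7],0]]'
python3 -m pendant '[[[0,0,0],0],[[0,0,0],0],[[0,0,0],0],[[0,0,0],0],[[0,0,0],0]]' -1 40
python3 -c "
from h import *
go(.594,-.206,.025,.117+np.pi/2)"
```

```text
clock: 8.95
eef_pos: [0.5946, -0.2068, 0.0285]
ee_rot: [-0.054, 0.999, 0.0, -0.0]
force: [0.1, -0.7, -0.5]
grip_width: 0.973
clock: 9.45
eef_pos: [0.5944, -0.2058, 0.0213]
ee_rot: [-0.054, 0.999, 0.0, -0.0]
force: [-0.0, -0.3, 0.6]
grip_width: 1.0
clock: 9.95
eef_pos: [0.5947, -0.2061, 0.0222]
ee_rot: [-0.054, 0.999, -0.0, 0.0]
force: [-2.0, 0.1, 5.8]
grip_width: 0.547
at [ 0.5947 -0.2061  0.0222] yang 1.678 q6 -0.54 w 0.547 F [-2.   0.1  5.8] clk 9.9
shift [ 0.07  0.01 -0.28] turn -0.01
```

```bash
python3 -m pendant '[[[0,0,-1],0],[[0,0,-4],0.05],[[0,0,-8],0.15],[[0,0,-11],0.186],[[0,0,-11],0.186]]'
python3 -c "
from h import *
go(.5815,-.0442,.13,1.492)"
```

```text
clock: 10.45
eef_pos: [0.5978, -0.2073, 0.1372]
ee_rot: [0.04, 0.999, -0.002, 0.004]
force: [0.2, -0.2, -0.9]
grip_width: 0.542
at [ 0.5978 -0.2073  0.1372] yang 1.492 q6 -0.36 w 0.542 F [ 0.2 -0.2 -0.9] clk 10.4
shift [ 2.92 16.14  0.64] turn -0.0
```

```bash
python3 -m pendant '[[[0.5,3,0],0],[[1,7,0],0],[[1.6,11,0],0],[[2.2,15,0],0],[[2.6,16.1,0],0]]'
python3 -m pendant '[[[0,0,0],0],[[0,0,0],0],[[0,0,0],0],[[0,0,0],0],[[0,0,0],0]]'
python3 - <<'E'
from h import *
go(.5815,-.0442,.06,1.492)
c=cam('scene');print(blue(c,.05,.2))
c=cam('wrist');print(blue(c,.05,.2),fitstand([cloud(c).reshape(-1,3)],(.6188,-.0421,-.079)))
E
```

```text
clock: 10.95
eef_pos: [0.5798, -0.0394, 0.1304]
ee_rot: [0.037, 0.999, 0.001, -0.001]
force: [-0.6, -0.7, -0.8]
grip_width: 0.54
clock: 11.45
eef_pos: [0.5815, -0.0444, 0.1315]
ee_rot: [0.04, 0.999, -0.0, 0.0]
force: [-0.7, 0.7, -0.8]
grip_width: 0.546
at [ 0.5815 -0.0444  0.1315] yang 1.49 q6 -0.1 w 0.546 F [-0.7  0.7 -0.8] clk 11.4
shift [0.   0.02 7.15] turn -0.002
[]
[(np.int32(19785), array([572.1, -42.9]), array([ 48.9, 149.5]), 3.064, 114.8)] (array([ 0.6197, -0.0423, -0.0779]), np.float64(0.0), 737)
```

```bash
python3 -m pendant '[[[0,0,1.5],0],[[0,0,3.5],0],[[0,0,5.5],0],[[0,0,6.6],0],[[0,0,6.9],0]]'
python3 -m pendant '[[[0,0,0.1],0],[[0,0,0.2],0],[[0,0,0.3],0],[[0,0,0.3],0],[[0,0,0.3],0]]'
```

```text
clock: 12.05
eef_pos: [0.5802, -0.0433, 0.0611]
ee_rot: [0.039, 0.999, 0.0, -0.001]
force: [0.2, 0.0, -1.6]
grip_width: 0.542
clock: 12.55
eef_pos: [0.5817, -0.0434, 0.06]
ee_rot: [0.039, 0.999, -0.0, 0.0]
force: [0.2, 0.8, -1.3]
grip_width: 0.537
```

```bash
python3 -m pendant '[[[0,0,0.1],0],[[0,0,0.2],0],[[0,0,0.2],0],[[0,0,0.2],0],[[0,0,0.2],0]]'
python3 -m pendant '[[[0,0,0],0],[[0,0,0],0],[[0,0,0],0],[[0,0,-0.2],0],[[0,0,-0.5],0]]' 1
python3 -m pendant '[[[0,0,-2],0],[[0,0,-5],0],[[0,0,-8],0],[[0,0,-9],0],[[0,0,-9],0]]'
python3 - <<'E'
from h import *
c=cam('scene');print(blue(c,-.01,.1))
c=cam('wrist');print(blue(c,-.01,.1));cv2.imwrite('pics/f.png',c['frame'])
go(.594,-.2,.12,3.026-np.pi/2)
E
```

```text
clock: 13.05
eef_pos: [0.5816, -0.0434, 0.0584]
ee_rot: [0.039, 0.999, -0.0, 0.001]
force: [-1.4, -0.3, 5.6]
grip_width: 0.544
clock: 13.55
eef_pos: [0.5811, -0.0433, 0.0624]
ee_rot: [0.039, 0.999, 0.0, -0.0]
force: [0.1, -0.0, -0.1]
grip_width: 1.0
clock: 14.05
eef_pos: [0.5828, -0.0436, 0.1545]
ee_rot: [0.039, 0.999, -0.0, 0.002]
force: [1.2, -0.8, -1.0]
grip_width: 1.003
[(np.int32(198), array([616.8, -46.5]), array([48.9, 93.4]), 3.075, 43.2), (np.int32(160), array([532.4, -40.7]), array([47. , 72.7]), 3.077, 43.2), (np.int32(1481), array([ 593.9, -315.2]), array([ 48.7, 169.2]), 3.02, 7.4)]
[(np.int32(8950), array([581.6, -43.3]), array([ 48.5, 166.3]), 3.065, 41.9), (np.int32(4313), array([ 594.2, -313.1]), array([ 49. , 166.7]), 3.019, 6.1)]
at [ 0.5809 -0.0433  0.1516] yang 1.492 q6 -0.1 w 0.999 F [ 0.1 -0.2  0.7] clk 14.2
shift [ -2.55 -15.52   3.16] turn 0.037
```

View pics/f.png

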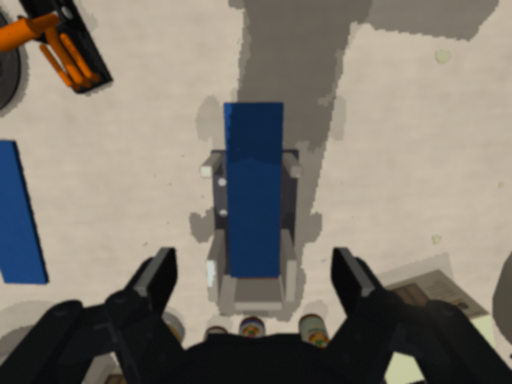

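```bash
python3 -m pendant '[[[-0.7,-4.5,0],0.04],[[-1.5,-9.3,0],0.04],[[-2.2,-14,0],0.04],[[-2.9,-19,0],0.04],[[-3.45,-23.5,0],0.04]]'
python3 -m pendant '[[[0,-2,0],0],[[0,-3.2,0],0],[[0,-3.2,0],0],[[0,-3.2,0],0],[[0,-3.2,0],0]]'
python3 - <<'E'
from h import *
for n in('wrist','scene'):
    c=cam(n);print(blue(c,-.01,.02));P=cloud(c).reshape(-1,3)
    m=(P[:,0]>.5)&(P[:,0]<.7)&(P[:,1]>-.43)&(P[:,1]<-.345)&(P[:,2]>.012)&(P[:,2]<.4)
    print(n,m.sum(),P[m].min(0) if m.any() else'',P[m].max(0) if m.any() else'')
go(.594,-.3145,.023,3.022-np.pi/2)
E
```

```text
clock: 14.65
eef_pos: [0.596, -0.2819, 0.1501]
ee_rot: [0.06, 0.998, 0.001, -0.001]
force: [0.5, -0.5, -0.2]
grip_width: 0.998
clock: 15.15
eef_pos: [0.5935, -0.3101, 0.1525]
ee_rot: [0.058, 0.998, 0.0, -0.0]
force: [0.7, 0.4, 0.2]
grip_width: 1.003
[(np.int32(6733), array([ 594.5, -314.7]), array([ 46.9, 165.5]), 3.024, 5.9)]
wrist 13319 [ 0.55767624 -0.42999807  0.01379594] [ 0.6995384  -0.3450437   0.22449478]
[(np.int32(1242), array([ 593.5, -314.8]), array([ 49.8, 168.7]), 3.02, 7.3)]
scene 2353 [ 0.55669593 -0.42998454  0.0157737 ] [ 0.69991816 -0.34500902  0.39987676]
at [ 0.5937 -0.3104  0.1528] yang 1.454 q6 -0.46 w 1.004 F [-0.1 -0.   0.6] clk 15.2
shift [-0.08 -0.4  12.98] turn 0.003
```

```bash
python3 - <<'E'
from h import *
c=cam('scene');P=cloud(c).reshape(-1,3);h=cv2.cvtColor(c['frame'],cv2.COLOR_BGR2HSV).reshape(-1,3)
m=(P[:,0]>.45)&(P[:,0]<.72)&(P[:,1]>-.45)&(P[:,1]<-.3)&(P[:,2]>.01)&(h[:,0]>35)&(h[:,0]<85)&(h[:,1]>80)
Q=P[m];print(m.sum(),Q[np.argsort(-Q[:,1])][:200:12].round(3))
E
```

```text
1033 [[ 0.56  -0.362  0.039]
 [ 0.574 -0.364  0.042]
 [ 0.57  -0.366  0.041]
 [ 0.573 -0.367  0.042]
 [ 0.575 -0.368  0.042]
 [ 0.565 -0.369  0.033]
 [ 0.584 -0.37   0.042]
 [ 0.576 -0.371  0.038]
 [ 0.567 -0.372  0.034]
 [ 0.576 -0.372  0.039]
 [ 0.569 -0.373  0.031]
 [ 0.604 -0.374  0.049]
 [ 0.582 -0.375  0.04 ]
 [ 0.59  -0.376  0.041]
 [ 0.577 -0.376  0.039]
 [ 0.582 -0.377  0.039]
 [ 0.582 -0.378  0.037]]
```

```bash
python3 -m pendant '[[[-0.85,-0.45,1],0],[[-0.85,-0.45,4],0],[[-0.85,-0.45,7.5],0],[[-0.85,-0.45,10.5],0],[[-0.85,-0.45,11.5],0]]' 0.5
python3 -m pendant '[[[0,0,0.5],0],[[0,0,1],0],[[0,0,1.5],0],[[0,0,1.5],0],[[0,0,1.5],0]]'
python3 -c "
from h import *
go(.602,-.3155,.0213,3.022-np.pi/2)"
```

```text
clock: 15.8
eef_pos: [0.5991, -0.3159, 0.0329]
ee_rot: [0.059, 0.998, 0.002, -0.003]
force: [-1.1, -0.3, 0.5]
grip_width: 0.747
clock: 16.3
eef_pos: [0.6018, -0.3179, 0.0234]
ee_rot: [0.059, 0.998, -0.0, 0.001]
force: [0.8, 0.6, -0.3]
grip_width: 0.755
at [ 0.6018 -0.3179  0.0234] yang 1.452 q6 -0.46 w 0.755 F [ 0.8  0.6 -0.3] clk 16.3
shift [0.01 0.24 0.21] turn 0.001
```

```bash
python3 -m pendant '[[[0,0.2,0.1],0],[[0,0.2,0.15],0],[[0,0.2,0.15],0],[[0,0.2,0.15],0],[[0,0.2,0.15],0]]'
python3 -m pendant '[[[0,0,0],0],[[0,0,0],0],[[0,0,0],0],[[0,0,0],0],[[0,0,0],0]]' -1 40
python3 -m pendant '[[[0,0,-1],0],[[0,0,-3],0],[[0,0,-7],0],[[0,0,-11],0],[[0,0,-13],0]]'
python3 -m pendant '[[[0,0,0],-0.04],[[0,0,0],-0.04],[[0,0,0],-0.04],[[0,0,0],-0.04],[[0,0,0],-0.04]]'
python3 - <<'E'
from h import *
c=cam('wrist');print(blue(c,.08,.2))
go(.5895,-.0442,.15,1.492)
E
```

```text
clock: 16.8
eef_pos: [0.6016, -0.3156, 0.0211]
ee_rot: [0.059, 0.998, -0.0, 0.0]
force: [0.2, -0.7, 0.0]
grip_width: 0.748
clock: 17.3
eef_pos: [0.6017, -0.3158, 0.0216]
ee_rot: [0.059, 0.998, -0.0, 0.0]
force: [-1.6, 0.1, 5.0]
grip_width: 0.554
clock: 17.8
eef_pos: [0.6029, -0.3163, 0.1552]
ee_rot: [0.059, 0.998, -0.001, 0.002]
force: [1.1, 0.0, -0.9]
grip_width: 0.551
clock: 18.3
eef_pos: [0.601, -0.3152, 0.15]
ee_rot: [0.04, 0.999, 0.001, -0.001]
force: [-0.0, 0.1, -2.4]
grip_width: 0.556
[(np.int32(21341), array([ 587.4, -313.8]), array([ 49.4, 153.8]), 3.063, 134.0)]
at [ 0.6011 -0.3153  0.1502] yang 1.492 q6 -0.5 w 0.549 F [ 0.5  1.  -1.4] clk 18.4
shift [ 3.3  26.93  0.04] turn -0.0
```

```bash
python3 -m pendant '[[[0.6,4,0],0],[[1.2,9,0],0],[[1.8,14,0],0],[[2.4,19,0],0],[[3,23.5,0],0]]'
python3 -m pendant '[[[0.3,2.3,0],0],[[0.3,3.4,0],0],[[0.3,3.4,0],0],[[0.3,3.4,0],0],[[0.3,3.4,0],0]]'
python3 - <<'E'
from h import *
go(.5895,-.0439,.068,1.492)
c=cam('wrist');print(blue(c,.08,.2))
E
```

```text
clock: 18.85
eef_pos: [0.5896, -0.0768, 0.1509]
ee_rot: [0.039, 0.999, 0.0, -0.0]
force: [0.6, 1.0, -0.5]
grip_width: 0.552
clock: 19.35
eef_pos: [0.5901, -0.0465, 0.1509]
ee_rot: [0.04, 0.999, -0.0, 0.0]
force: [-0.3, -0.1, -1.5]
grip_width: 0.55
at [ 0.5901 -0.0465  0.1509] yang 1.49 q6 -0.1 w 0.55 F [-0.3 -0.1 -1.5] clk 19.4
shift [0.09 0.26 8.29] turn -0.002
[(np.int32(21214), array([576.8, -45. ]), array([ 49.1, 154.4]), 3.06, 135.0)]
```

```bash
python3 -m pendant '[[[0.1,0.25,2],0],[[0.1,0.25,4],0],[[0.1,0.25,6],0],[[0.1,0.25,7.5],0],[[0.1,0.25,8],0]]'
python3 -m pendant '[[[0,0,0.1],0],[[0,0,0.2],0],[[0,0,0.3],0],[[0,0,0.4],0],[[0,0,0.4],0]]'
python3 -m pendant '[[[0,0,0.05],0],[[0,0,0.1],0],[[0,0,0.1],0],[[0,0,0.1],0],[[0,0,0.1],0]]'
```

```text
clock: 19.9
eef_pos: [0.5877, -0.0432, 0.0691]
ee_rot: [0.04, 0.999, 0.0, -0.002]
force: [-0.3, 0.7, -0.7]
grip_width: 0.555
clock: 20.4
eef_pos: [0.5893, -0.0423, 0.0674]
ee_rot: [0.039, 0.999, -0.0, 0.0]
force: [0.1, -0.6, -0.7]
grip_width: 0.556
clock: 20.9
eef_pos: [0.589, -0.0423, 0.066]
ee_rot: [0.039, 0.999, -0.0, 0.0]
force: [-0.4, 0.7, -2.3]
grip_width: 0.553
```

```bash
python3 -m pendant '[[[0,0,0],0],[[0,0,0],0],[[0,0,0],0],[[0,0,-0.2],0],[[0,0,-0.5],0]]' 1
python3 -m pendant '[[[0,0,-2],0],[[0,0,-5],0],[[0,0,-8],0],[[0,0,-8],0],[[0,0,-8],0]]'
python3 -m pendant '[[[0,0,0],0],[[0,0,0],0],[[0,0,0],0],[[0,0,0],0],[[0,0,0],0]]' -1
python3 - <<'E'
from h import *
c=cam('wrist');print(blue(c,.02,.1));print(blue(cam('scene'),-.01,.1))
def W(a,b,p=(.619,-.0421,-.079)):
    return p[0]+(a*np.cos(p[2])-b*np.sin(p[2]))/1000,p[1]+(a*np.sin(p[2])+b*np.cos(p[2]))/1000
for t in((-30,-60),(-30,-45),(-150,0),(-126,0)): print(t,np.round(W(*t),4))
go(*W(-145,0),.15,1.492)
# fingertip shut
P=cloud(c).reshape(-1,3);d=P-env.state()['eef_pos'];m=(abs(d[:,:2])<.03).all(1)&(d[:,2]>-.035)&(d[:,2]<.03)
print(m.sum(),d[m].min(0),d[m].max(0)); cv2.imwrite('pics/g.png',c['frame'])
E
```

```text
clock: 21.4
eef_pos: [0.589, -0.0423, 0.0712]
ee_rot: [0.039, 0.999, 0.0, -0.0]
force: [-0.6, -0.0, 0.8]
grip_width: 1.004
clock: 21.9
eef_pos: [0.5898, -0.0424, 0.1521]
ee_rot: [0.039, 0.999, -0.0, 0.001]
force: [-1.1, -0.5, -1.2]
grip_width: 0.996
clock: 22.4
eef_pos: [0.5888, -0.0422, 0.1506]
ee_rot: [0.039, 0.999, 0.0, -0.0]
force: [0.1, -0.5, -0.1]
grip_width: 0.146
[(np.int32(8805), array([583.2, -40.8]), array([ 50.3, 167.4]), 3.062, 48.9)]
[(np.int32(181), array([612.8, -44.4]), array([48.5, 97.8]), 3.051, 50.2), (np.int32(159), array([532.5, -38.8]), array([47.5, 72.3]), 3.069, 50.2)]
(-30, -60) [ 0.5844 -0.0995]
(-30, -45) [ 0.5855 -0.0846]
(-150, 0) [ 0.4695 -0.0303]
(-126, 0) [ 0.4934 -0.0322]
at [ 0.589  -0.0422  0.1509] yang 1.492 q6 -0.1 w 0.005 F [-0.3  0.2  0.2] clk 22.5
shift [11.51  0.25  0.09] turn 0.0
3591 [-0.01610961 -0.02997095 -0.01930254] [0.01221989 0.02986585 0.02999228]
```

View pics/g.png

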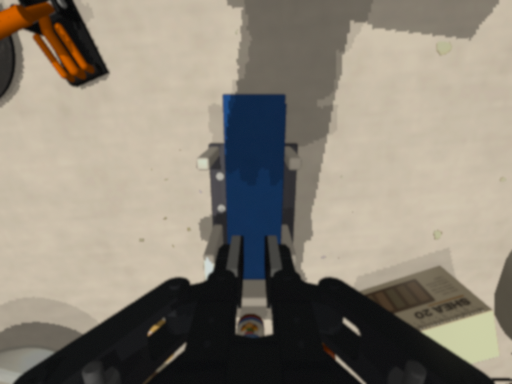

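```bash
python3 -m pendant '[[[3,0.1,0],0],[[7,0.2,0],0],[[11,0.25,0],0],[[11.5,0.25,2],0],[[11.5,0.25,3],0]]'
python3 -m pendant '[[[0,0,2],0],[[0,0,4],0],[[0,0,6],0],[[0,0,6.4],0],[[0,0,6.4],0]]'
python3 -c "
from h import *
go(.4934,-.0322,.057,1.492)"
```

```text
clock: 23.0
eef_pos: [0.4728, -0.0304, 0.1203]
ee_rot: [0.039, 0.999, 0.0, -0.001]
force: [0.4, 0.6, -0.0]
grip_width: -0.002
clock: 23.5
eef_pos: [0.4747, -0.0307, 0.0565]
ee_rot: [0.039, 0.999, 0.0, -0.001]
force: [1.4, 0.5, 0.1]
grip_width: -0.001
at [ 0.4747 -0.0307  0.0565] yang 1.492 q6 -0.12 w -0.001 F [1.4 0.5 0.1] clk 23.5
shift [-1.88  0.   -0.05] turn 0.0
```

```bash
python3 -m pendant '[[[-0.5,0,0],0],[[-0.9,0,0],0],[[-1.2,0,0],0],[[-1.4,0,0],0],[[-1.5,0,0],0]]'
python3 -m pendant '[[[-0.1,0,0],0],[[-0.2,0,0],0],[[-0.3,0,0],0],[[-0.3,0,0],0],[[-0.3,0,0],0]]'
python3 -m pendant '[[[-0.05,0,0],0],[[-0.1,0,0],0],[[-0.15,0,0],0],[[-0.2,0,0],0],[[-0.2,0,0],0]]'
```

```text
clock: 24.0
eef_pos: [0.4895, -0.0319, 0.0572]
ee_rot: [0.039, 0.999, -0.0, -0.0]
force: [-1.8, -0.6, 0.4]
grip_width: -0.002
clock: 24.5
eef_pos: [0.4927, -0.0322, 0.057]
ee_rot: [0.039, 0.999, 0.0, 0.0]
force: [-0.1, 0.4, 1.1]
grip_width: 0.003
clock: 25.0
eef_pos: [0.4939, -0.0322, 0.0569]
ee_rot: [0.039, 0.999, -0.0, -0.001]
force: [-3.9, 0.2, 3.1]
grip_width: -0.004
```

```bash
python3 -m pendant '[[[-0.1,0,0],0],[[-0.2,0,0],0],[[-0.3,0,0],0],[[-0.3,0,0],0],[[-0.3,0,0],0]]'
python3 - <<'E'
from h import *
c=cam('scene');print(blue(c,-.01,.1));c=cam('wrist');print(blue(c,-.01,.1),fitstand([cloud(c).reshape(-1,3)],(.6188,-.0421,-.079)))
E
```

```text
clock: 25.5
eef_pos: [0.4941, -0.0322, 0.0564]
ee_rot: [0.039, 0.999, -0.0, -0.003]
force: [-9.2, 0.9, 6.8]
grip_width: 0.0
[(np.int32(449), array([587.4, -42.6]), array([ 49.1, 169.9]), 3.059, 50.4)]
[(np.int32(230), array([494.9, -50.4]), array([ 8.4, 29.8]), 2.744, 46.0), (np.int32(314), array([523.7, -33.9]), array([ 6.8, 50.3]), 3.053, 48.9)] (array([ 0.6088, -0.0521, -0.129 ]), np.float64(8.0), 78)
```

```bash
python3 -m pendant '[[[1,0,0],0],[[1.5,0,-2],0],[[1.5,-2,-6],0],[[0.5,-5,-7.5],0],[[-2,-7,-7.5],0]]'
python3 -m pendant '[[[-2,0,0],0],[[-5,0,0],0],[[-7,0,0],0],[[-7.5,0,0],0],[[-7.5,0,0],0]]'
python3 -c "
from h import *
go(.5844,-.0995,.057,1.492)"
```

```text
clock: 26.1
eef_pos: [0.5138, -0.1057, 0.1355]
ee_rot: [0.04, 0.999, -0.001, 0.003]
force: [0.5, 0.8, -0.1]
grip_width: 0.002
clock: 26.6
eef_pos: [0.5875, -0.1099, 0.132]
ee_rot: [0.039, 0.999, -0.0, 0.001]
force: [-0.8, -0.1, 0.5]
grip_width: -0.0
at [ 0.5875 -0.1099  0.132 ] yang 1.492 q6 -0.21 w -0.0 F [-0.8 -0.1  0.5] clk 26.6
shift [0.39 1.02 7.5 ] turn 0.0
```

```bash
python3 -m pendant '[[[0.3,0,2],0],[[0.3,0,4],0],[[0.3,0,6],0],[[0.3,0,7.4],0],[[0.3,0,7.5],0]]'
python3 -m pendant '[[[0,0.6,0],0],[[0,1.2,0],0],[[0,1.7,0],0],[[0,2.1,0],0],[[0,2.3,0],0]]'
python3 -m pendant '[[[0,0.1,0],0],[[0,0.2,0],0],[[0,0.3,0],0],[[0,0.4,0],0],[[0,0.4,0],0]]'
python3 -m pendant '[[[0,0.1,0],0],[[0,0.2,0],0],[[0,0.3,0],0],[[0,0.3,0],0],[[0,0.3,0],0]]'
```

```text
clock: 27.1
eef_pos: [0.5807, -0.1088, 0.0551]
ee_rot: [0.039, 0.999, 0.001, -0.002]
force: [-0.9, 0.7, -0.9]
grip_width: -0.002
clock: 27.6
eef_pos: [0.5859, -0.086, 0.0575]
ee_rot: [0.039, 0.999, -0.0, 0.0]
force: [-0.2, -0.1, -0.2]
grip_width: -0.001
clock: 28.1
eef_pos: [0.5858, -0.0826, 0.0569]
ee_rot: [0.039, 0.999, 0.0, -0.0]
force: [-0.1, -0.5, -0.0]
grip_width: 0.002
clock: 28.6
eef_pos: [0.5861, -0.0797, 0.057]
ee_rot: [0.039, 0.999, -0.0, 0.0]
force: [-0.6, -0.9, -0.7]
grip_width: -0.004
```

```bash
for i in 1; do python3 -m pendant '[[[0,0.1,0],0],[[0,0.2,0],0],[[0,0.2,0],0],[[0,0.2,0],0],[[0,0.2,0],0]]'
python3 -m pendant '[[[0,0.1,0],0],[[0,0.2,0],0],[[0,0.2,0],0],[[0,0.2,0],0],[[0,0.2,0],0]]'; done
python3 -c "
from h import *
c=cam('scene');print(blue(c,-.01,.1))"
```

```text
clock: 29.1
eef_pos: [0.5863, -0.0783, 0.0571]
ee_rot: [0.04, 0.999, -0.001, 0.0]
force: [-0.8, -4.9, -0.3]
grip_width: -0.0
clock: 29.6
eef_pos: [0.5863, -0.078, 0.0572]
ee_rot: [0.04, 0.999, -0.002, -0.0]
force: [-1.3, -9.3, -0.6]
grip_width: -0.0
[]
```

```bash
python3 -m pendant '[[[0,-1,0],0],[[0,-2.5,0],0],[[0,-3,-2],0],[[1,-3,-6],0],[[4,-2,-7.5],0]]'
python3 -m pendant '[[[3,2,0],0],[[6,5,0],0],[[7,6,0],0],[[7.3,6.5,0],0],[[7.3,6.5,0],0]]'
python3 - <<'E'
from h import *
go(.475,-.0307,.057,1.492)
c=cam('wrist');np.savez('pics/w3.npz',**c);print(blue(c,.02,.1),fitstand([cloud(c).reshape(-1,3)],(.6188,-.0421,-.079)))
c=cam('scene');print(blue(c,-.01,.1));np.savez('pics/s3.npz',**c)
E
```

```text
clock: 30.15
eef_pos: [0.5488, -0.0946, 0.1355]
ee_rot: [0.04, 0.999, -0.0, 0.004]
force: [0.9, -0.7, 1.6]
grip_width: -0.002
clock: 30.65
eef_pos: [0.4778, -0.0218, 0.1323]
ee_rot: [0.039, 0.999, 0.0, 0.001]
force: [0.9, -0.1, 0.3]
grip_width: -0.002
at [ 0.4778 -0.0218  0.1323] yang 1.493 q6 -0.1 w -0.002 F [ 0.9 -0.1  0.3] clk 30.6
shift [ 0.22 -0.91  7.53] turn 0.001
[(np.int32(597), array([524.2, -49.1]), array([21.1, 43. ]), 2.971, 48.6), (np.int32(266), array([594.4, -30.7]), array([10.8, 35.5]), 3.062, 48.8)] (array([ 0.6088, -0.0521, -0.129 ]), np.float64(nan), 0)
[(np.int32(479), array([587.4, -40.6]), array([ 49.9, 168.1]), 3.063, 50.2)]h.py:53: RuntimeWarning: Mean of empty slice.
  return d if full else np.minimum(d,8).mean()+.02*0
  ret = ret.dtype.type(ret / rcount)
```

```bash
python3 -m pendant '[[[0.2,-0.9,2],0],[[0.2,-0.9,4],0],[[0.2,-0.9,6],0],[[0.2,-0.9,7.4],0],[[0.2,-0.9,7.5],0]]'
python3 -m pendant '[[[-0.5,0,0],0],[[-0.9,0,0],0],[[-1.3,0,0],0],[[-1.6,0,0],0],[[-1.8,0,0],0]]'
python3 -m pendant '[[[-0.1,0,0],0],[[-0.2,0,0],0],[[-0.3,0,0],0],[[-0.4,0,0],0],[[-0.4,0,0],0]]'
python3 -m pendant '[[[-0.1,0,0],0],[[-0.2,0,0],0],[[-0.2,0,0],0],[[-0.2,0,0],0],[[-0.2,0,0],0]]'
```

```text
clock: 31.25
eef_pos: [0.4741, -0.0314, 0.0552]
ee_rot: [0.04, 0.999, 0.0, -0.001]
force: [-1.5, -0.1, 0.1]
grip_width: -0.0
clock: 31.75
eef_pos: [0.4934, -0.0322, 0.0575]
ee_rot: [0.039, 0.999, -0.0, 0.001]
force: [0.5, -0.7, -1.3]
grip_width: -0.001
clock: 32.25
eef_pos: [0.494, -0.0321, 0.0565]
ee_rot: [0.039, 0.999, 0.0, -0.002]
force: [-6.3, -0.2, 4.5]
grip_width: 0.0
clock: 32.75
eef_pos: [0.4941, -0.0321, 0.0562]
ee_rot: [0.039, 0.999, 0.0, -0.004]
force: [-9.9, 0.4, 8.1]
grip_width: 0.001
```

```bash
python3 -m pendant '[[[1,0,0],0],[[2,0,-1],0],[[3,-1,-5],0.14],[[4,-3,-9],0.28],[[5,-6,-13],0.42]]'
python3 -m pendant '[[[0,-2,0],0.14],[[0,-5,0],0.28],[[0,-8,0],0.42],[[0,-10,0],0.56],[[0,-10,0],0.70]]' 1
python3 - <<'E'
from h import *
go(.416,-.2024,.18,.3)
c=cam('wrist');np.savez('pics/w4.npz',**c);cv2.imwrite('pics/i.png',c['frame']);print(blue(c,-.02,.1),fitstand([cloud(c).reshape(-1,3)],(.6188,-.0421,-.079)))
E
```

```text
clock: 33.25
eef_pos: [0.4435, -0.0876, 0.1884]
ee_rot: [0.248, 0.969, 0.0, 0.001]
force: [0.8, -0.8, 0.3]
grip_width: 0.001
clock: 33.75
eef_pos: [0.3956, -0.1777, 0.1873]
ee_rot: [0.568, 0.823, -0.0, 0.001]
force: [-0.4, 0.8, 0.4]
grip_width: 0.844
at [ 0.3956 -0.1777  0.1873] yang 0.363 q6 0.64 w 0.844 F [-0.4  0.8  0.4] clk 33.8
shift [-3.03  1.03  0.73] turn 0.063
[(np.int32(6326), array([564.2, -38.9]), array([ 49.8, 120.8]), 3.066, 48.7)] (array([ 0.619 , -0.0429, -0.0774]), np.float64(0.01), 298)
```

View pics/i.png

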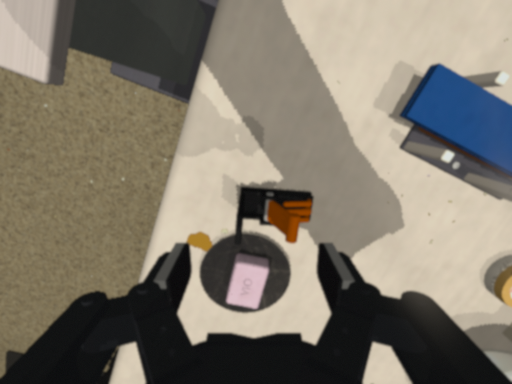

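```bash
cat >> h.py <<'E'
def clip(c,lo=(.3,-.3),hi=(.55,-.0),zoff=0):
    P=cloud(c).reshape(-1,3);h=cv2.cvtColor(c['frame'],cv2.COLOR_BGR2HSV).reshape(-1,3)
    b=(P[:,0]>lo[0])&(P[:,0]<hi[0])&(P[:,1]>lo[1])&(P[:,1]<hi[1])
    o=b&(h[:,0]<20)&(h[:,1]>150)&(h[:,2]>80); k=b&(h[:,2]<70)&~o
    z=P[:,2]-zoff
    for t,m in(('bar',o&(z>.068)&(z<.09)),('handle',k&(z>.075)&(z<.092)),('soleetc',k&(z>.002)&(z<.012)),('jaw',o&(z<.04)&(z>.006))):
        if m.sum()>5: print(t,m.sum(),P[m].mean(0).round(4),rect(P[m]),np.percentile(P[m,2],[2,98]).round(4))
E
python3 - <<'E'
from h import *
clip(dict(np.load('pics/w4.npz')));print();clip(cam('scene'))
E
```

```text
bar 303 [ 0.4405 -0.191   0.0747] (array([ 441.8, -192.2]), array([11.6, 26.1]), 1.863) [0.0695 0.077 ]
handle 167 [ 0.3919 -0.2067  0.0842] (array([ 392. , -207.7]), array([ 5.5, 30.3]), 1.858) [0.0768 0.0862]
soleetc 2814 [ 0.4296 -0.2426  0.0065] (array([ 453.8, -177.1]), array([125.5, 278.8]), 1.313) [0.0031 0.0115]
jaw 443 [ 0.4476 -0.188   0.0291] (array([ 445.6, -191.8]), array([25.1, 51.4]), 0.273) [0.0146 0.0391]

bar 85 [ 0.4395 -0.1959  0.0747] (array([ 439.8, -194.6]), array([11.7, 27.1]), 2.019) [0.0686 0.0785]
handle 92 [ 0.39   -0.2099  0.0826] (array([ 390.6, -208.6]), array([ 6.2, 27.6]), 1.887) [0.0756 0.0875]
soleetc 889 [ 0.4236 -0.2456  0.0074] (array([ 458.4, -163.3]), array([127.8, 306.5]), 1.302) [0.0031 0.0118]
jaw 126 [ 0.443  -0.1959  0.0311] (array([ 493.1, -141.9]), array([ 40.8, 195.8]), 0.828) [0.0153 0.0398]
```

```bash
python3 -m pendant '[[[-1,0.4,0],0.03],[[-2,0.7,0],0.07],[[-3,1,0],0.07],[[-3,1,0],0.07],[[-3,1,0],0.07]]' 1 40
python3 - <<'E'
from h import *
go(.4175,-.2,.076,.29)
E
```

```text
clock: 34.35
eef_pos: [0.4168, -0.2, 0.1861]
ee_rot: [0.592, 0.806, 0.0, -0.0]
force: [-0.3, 0.2, -0.5]
grip_width: 0.999
at [ 0.4168 -0.2     0.1861] yang 0.303 q6 0.68 w 0.999 F [-0.3  0.2 -0.5] clk 34.4
shift [-0.03  0.07 11.01] turn 0.013
```

```bash
python3 -m pendant '[[[0,0.1,2.5],0.01],[[0,0.1,5],0.01],[[0,0.1,7.5],0.01],[[0,0.1,9.8],0.01],[[0,0.1,10.5],0.01]]'
python3 -m pendant '[[[0,0,0.3],0],[[0,0,0.5],0],[[0,0,0.5],0],[[0,0,0.5],0],[[0,0,0.5],0]]'
python3 -m pendant '[[[0,0,0],0],[[0,0,0],0],[[0,0,0],0],[[0,0,0],0],[[0,0,0],0]]' -1 40
python3 -m pendant '[[[0,0,0],0],[[0,0,0],0],[[0,0,0],0],[[0,0,0],0],[[0,0,0],0]]'
```

```text
clock: 34.85
eef_pos: [0.4156, -0.1982, 0.0791]
ee_rot: [0.596, 0.803, -0.0, -0.002]
force: [-1.1, 0.3, 0.9]
grip_width: 0.999
clock: 35.35
eef_pos: [0.4181, -0.2001, 0.077]
ee_rot: [0.597, 0.802, 0.0, 0.001]
force: [0.1, 0.6, 0.3]
grip_width: 1.002
clock: 35.85
eef_pos: [0.4148, -0.2018, 0.0783]
ee_rot: [0.597, 0.802, -0.004, -0.0]
force: [-15.5, -3.3, 23.5]
grip_width: 0.236
clock: 36.35
eef_pos: [0.4148, -0.2018, 0.0782]
ee_rot: [0.597, 0.802, -0.004, -0.0]
force: [-15.7, -4.3, 24.5]
grip_width: 0.232
```

```bash
python3 -m pendant '[[[0,0,-0.3],0],[[0,0,-0.6],0],[[0,0,-1],0],[[0,0,-2],0],[[0,0,-3],0]]'
python3 -m pendant '[[[0,0,-2],0],[[0,0,-4],0],[[0,0,-5],0],[[0,0,-5],0],[[0,0,-5],0]]'
python3 - <<'E'
from h import *
c=cam('scene');np.savez('pics/s5.npz',**c);s=env.state();print(s['eef_pos'],s['force'],s['grip_width'])
cs=cam('side')
u,v=proj(c,s['eef_pos']);a=c['frame'][int(v)-70:int(v)+90,int(u)-90:int(u)+90]
u,v=map(int,proj(cs,s['eef_pos']));b=cs['frame'][max(0,v-70):v+90,u-90:u+90]
a=cv2.resize(a,(390,400));b=cv2.resize(b,(390,400));cv2.imwrite('pics/j.png',np.hstack([a,b]))
clip(c,zoff=s['eef_pos'][2]-.076)
E
```

```text
clock: 36.85
eef_pos: [0.4173, -0.1994, 0.1067]
ee_rot: [0.597, 0.803, 0.0, -0.0]
force: [-0.1, -0.8, -1.0]
grip_width: 0.221
clock: 37.35
eef_pos: [0.4175, -0.1997, 0.156]
ee_rot: [0.597, 0.802, 0.0, 0.0]
force: [-0.5, 0.5, -0.1]
grip_width: 0.219
[ 0.4170645  -0.19942351  0.1555222 ] [ 0.65568526  0.20775167 -1.58663767] 0.22175377024307635
bar 16 [ 0.4228 -0.2107  0.1522] (array([ 424. , -210.7]), array([5.2, 8.7]), 0.908) [0.1481 0.1554]
handle 130 [ 0.4121 -0.206   0.1626] (array([ 412.3, -205.9]), array([20.2, 36.6]), 0.317) [0.1555 0.1712]
soleetc 222 [ 0.4384 -0.2     0.0843] (array([ 445.4, -192.4]), array([32.5, 85.7]), 0.306) [0.0816 0.0909]
jaw 28 [ 0.4353 -0.2024  0.1135] (array([ 438.1, -200.5]), array([12.7, 17.3]), 0.421) [0.1067 0.119 ]
```

View pics/j.png

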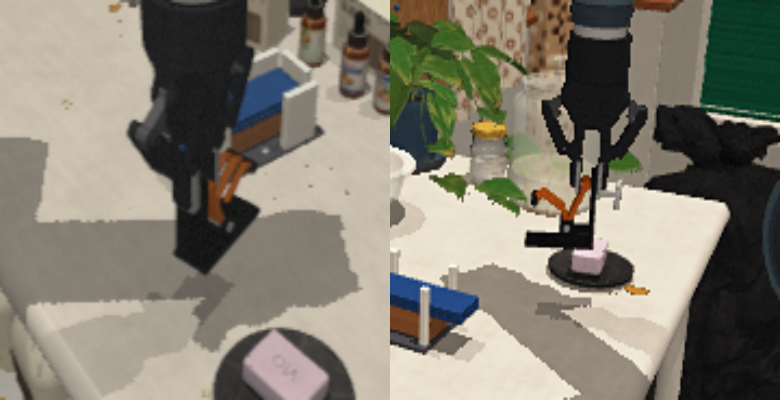

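```bash
cat >> h.py <<'E'
def sole(c,tcp,yaw):
    P=cloud(c).reshape(-1,3);h=cv2.cvtColor(c['frame'],cv2.COLOR_BGR2HSV).reshape(-1,3)
    d=P-tcp;cy,sy=np.cos(yaw),np.sin(yaw)
    L=np.c_[d[:,0]*cy+d[:,1]*sy,-d[:,0]*sy+d[:,1]*cy,d[:,2]]*1000
    k=(h[:,2]<80)&(h[:,1]<150)&(abs(L[:,1])<25)&(L[:,2]<-60)&(L[:,2]>-85)
    f=k&(L[:,0]>30)&(L[:,0]<85)
    print('n',f.sum(),'ztop',np.percentile(L[f,2],[5,25,50,75,95]).round(1),'xmax',np.percentile(L[k&(L[:,0]<100),0],[1,99,100]).round(1),'y',np.percentile(L[f,1],[1,99]).round(1),'rect',rect(L[k]/1000))
E
python3 - <<'E'
from h import *
c=dict(np.load('pics/s5.npz'));s=env.state()
M=R.from_quat(s['ee_rot']).as_matrix();a=np.arctan2(M[1,1],M[0,1]);print(a,s['eef_pos'])
sole(c,s['eef_pos'],a)
w=cam('wrist');sole(w,s['eef_pos'],a);sole(cam('side'),s['eef_pos'],a)
X=lambda a,b,p=(.619,-.0421,-.0785):(p[0]+(a*np.cos(p[2])-b*np.sin(p[2]))/1000,p[1]+(a*np.sin(p[2])+b*np.cos(p[2]))/1000)
print(X(-200,0),X(-190,0),X(-157,0));go(*X(-190,0),.1555,-.0785)
E
```

```text
0.2920410120480637 [ 0.41686855 -0.19929324  0.15528698]
n 161 ztop [-77.4 -74.6 -73.9 -73.3 -72.3] xmax [-12.8  72.   75.5] y [-17.6  14.2] rect (array([195.3,  -3.4]), array([ 48. , 417.7]), 0.019)
n 1505 ztop [-77.3 -76.3 -75.8 -75.2 -74.4] xmax [-8.5 72.3 73.3] y [-9.8 18.1] rect (array([31.4,  0.4]), array([36.1, 83.7]), 3.14)
n 85 ztop [-78.5 -75.6 -74.7 -74.  -72.8] xmax [-11.9  70.   70.6] y [-18.9  21.3] rect (array([183.5,   0.6]), array([ 42.4, 391.9]), 3.136)
(np.float64(0.4196159086206176), np.float64(-0.02641611958671884)) (np.float64(0.42958511318958675), np.float64(-0.027200313607382898)) (np.float64(0.46248348826718483), np.float64(-0.029788153875574288))
at [ 0.4168 -0.1993  0.1553] yang 0.292 q6 0.7 w 0.217 F [-0.5 -0.8 -1. ] clk 37.5
shift [16.12  6.18 -0.  ] turn 0.371
```

```bash
python3 -m pendant '[[[3,1,0],0.08],[[6.5,2,0],0.16],[[10,3.2,0],0.24],[[13.5,4.3,0],0.32],[[16.5,5.25,0],0.37]]'
python3 -m pendant '[[[0,0,1],0],[[0,0,2],0],[[0,0,3],0],[[0,0,3.5],0],[[0,0,3.5],0]]'
python3 - <<'E'
from h import *
X=lambda a,b,p=(.619,-.0421,-.0785):(p[0]+(a*np.cos(p[2])-b*np.sin(p[2]))/1000,p[1]+(a*np.sin(p[2])+b*np.cos(p[2]))/1000)
go(*X(-200,0),.108,-.0785)
s=env.state();M=R.from_quat(s['ee_rot']).as_matrix();a=np.arctan2(M[1,1],M[0,1])
for n in('wrist','scene'):
    c=cam(n);sole(c,s['eef_pos'],a);print(blue(c,.03,.1))
    if n=='wrist':cv2.imwrite('pics/k.png',c['frame']);print(fitstand([cloud(c).reshape(-1,3)],(.6188,-.0421,-.079)))
E
```

```text
clock: 38.05
eef_pos: [0.4195, -0.0249, 0.1556]
ee_rot: [0.735, 0.678, -0.0, -0.001]
force: [0.1, 0.3, -0.6]
grip_width: 0.224
clock: 38.55
eef_pos: [0.4193, -0.0273, 0.12]
ee_rot: [0.735, 0.678, -0.001, -0.001]
force: [-0.2, -0.5, -0.8]
grip_width: 0.221
at [ 0.4193 -0.0273  0.12  ] yang -0.08 q6 1.43 w 0.221 F [-0.2 -0.5 -0.8] clk 38.5
shift [0.09 0.02 1.2 ] turn -0.001
n 1506 ztop [-77.4 -76.4 -75.8 -75.3 -74.5] xmax [-9.5 86.1 89.3] y [-9.3 18. ] rect (array([92.3,  1.8]), array([ 46.3, 207.6]), 3.142)
[(np.int32(5296), array([576.8, -38.2]), array([49.1, 92.6]), 3.068, 48.9)]
(array([ 0.6188, -0.0419, -0.0804]), np.float64(0.0), 382)
n 186 ztop [-78.8 -75.  -74.2 -73.4 -72.2] xmax [-353.3   98.8   99.9] y [-20.   16.7] rect (array([19.4, -0.3]), array([ 49.4, 748.2]), 0.001)
[(np.int32(619), array([587.2, -40.8]), array([ 50. , 168.4]), 3.074, 50.2)]
```

View pics/k.png

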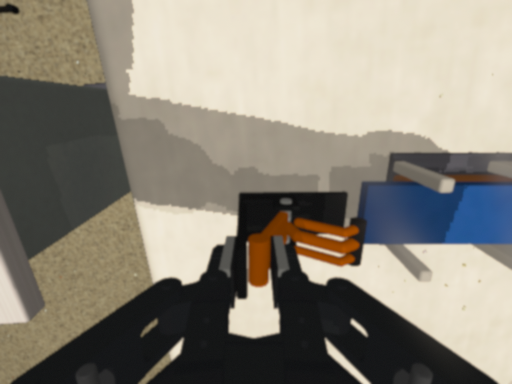

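```bash
python3 -m pendant '[[[0.15,0,0.4],0],[[0.15,0,0.8],0],[[0.15,0,1.2],0],[[0.15,0,1.2],0],[[0.15,0,1.2],0]]'
python3 - <<'E'
from h import *
X=lambda a,b,p=(.619,-.0421,-.0785):(p[0]+(a*np.cos(p[2])-b*np.sin(p[2]))/1000,p[1]+(a*np.sin(p[2])+b*np.cos(p[2]))/1000)
go(*X(-154.5,0),.108,-.0785)
s=env.state()
c=cam('side');np.savez('pics/sd.npz',**c);u,v=map(int,proj(c,(.49,-.03,.05)));cv2.imwrite('pics/l.png',cv2.resize(c['frame'][v-50:v+50,u-70:u+60],(780,600)))
E
```

```text
clock: 39.15
eef_pos: [0.4202, -0.0251, 0.1091]
ee_rot: [0.734, 0.679, -0.0, -0.0]
force: [0.5, 0.1, -0.7]
grip_width: 0.222
at [ 0.4202 -0.0251  0.1091] yang -0.078 q6 1.44 w 0.222 F [ 0.5  0.1 -0.7] clk 39.1
shift [-0.14  4.5   0.11] turn 0.001
```

View pics/l.png

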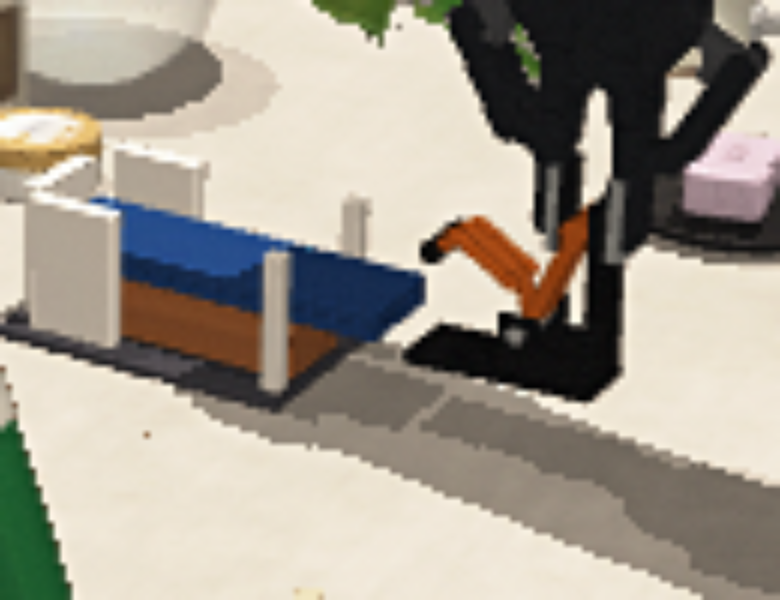

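```bash
python3 -m pendant '[[[-0.1,0,0.12],0],[[-0.1,0.8,0.12],0],[[-0.1,1.6,0.12],0],[[-0.1,2.4,0.12],0],[[-0.1,3,0.12],0]]'
python3 -m pendant '[[[0,0.3,0],0],[[0,0.6,0],0],[[0,0.9,0],0],[[0,1.2,0],0],[[0,1.2,0],0]]'
python3 - <<'E'
from h import *
s=env.state();M=R.from_quat(s['ee_rot']).as_matrix();a=np.arctan2(M[1,1],M[0,1])
go(.465,-.03,.108,-.0785)
c=cam('wrist');print(blue(c,.03,.1));print(blue(cam('scene'),.03,.1))
E
```

```text
clock: 39.7
eef_pos: [0.4516, -0.0286, 0.1082]
ee_rot: [0.734, 0.679, 0.0, 0.0]
force: [-0.5, 0.1, -0.7]
grip_width: 0.22
clock: 40.2
eef_pos: [0.4626, -0.0295, 0.1081]
ee_rot: [0.734, 0.679, 0.0, 0.0]
force: [-0.1, 0.3, -0.6]
grip_width: 0.221
at [ 0.4626 -0.0295  0.1081] yang -0.078 q6 1.45 w 0.221 F [-0.1  0.3 -0.6] clk 40.2
shift [-0.03  0.24  0.01] turn 0.001
[(np.int32(1625), array([525.8, -23.2]), array([26.7, 41.1]), 3.046, 48.8), (np.int32(5781), array([614.2, -41.1]), array([49. , 92.9]), 3.061, 48.9)]
[(np.int32(490), array([596.7, -41.8]), array([ 49.5, 149.9]), 3.059, 50.3)]
```

```bash
python3 -m pendant '[[[0,0.1,0],0],[[0,0.2,0],0],[[0,0.3,0],0],[[0,0.4,0],0],[[0,0.4,0],0]]'
python3 -m pendant '[[[0,0,0],0],[[0,0,0],0],[[0,0,0],0],[[0,0,0],0],[[0,0,0],0]]' 1
python3 - <<'E'
from h import *
go(.465,-.03,.108,-.0785)
c=cam('wrist');print(blue(c,.03,.1));print(blue(cam('scene'),.03,.1))
cv2.imwrite('pics/m0.png',c['frame'])
c=cam('side');u,v=map(int,proj(c,(.49,-.03,.05)));cv2.imwrite('pics/m.png',cv2.resize(c['frame'][v-50:v+50,u-70:u+60],(780,600)))
E
```

```text
clock: 40.8
eef_pos: [0.4664, -0.0298, 0.1081]
ee_rot: [0.734, 0.679, 0.0, 0.0]
force: [-0.3, -0.9, -0.1]
grip_width: 0.221
clock: 41.3
eef_pos: [0.4663, -0.0297, 0.1081]
ee_rot: [0.734, 0.679, 0.0, 0.0]
force: [-0.2, 0.5, 0.6]
grip_width: 0.999
at [ 0.4663 -0.0297  0.1081] yang -0.078 q6 1.45 w 0.999 F [-0.2  0.5  0.6] clk 41.3
shift [-0.04 -0.13  0.01] turn 0.0
[(np.int32(2271), array([533.9, -31.2]), array([35.5, 70.1]), 2.391, 48.8), (np.int32(5807), array([617.5, -41.5]), array([49.3, 93.6]), 3.069, 48.9)]
[(np.int32(506), array([586.8, -40.6]), array([ 49.5, 168.5]), 3.056, 50.0)]
```

View pics/m.png

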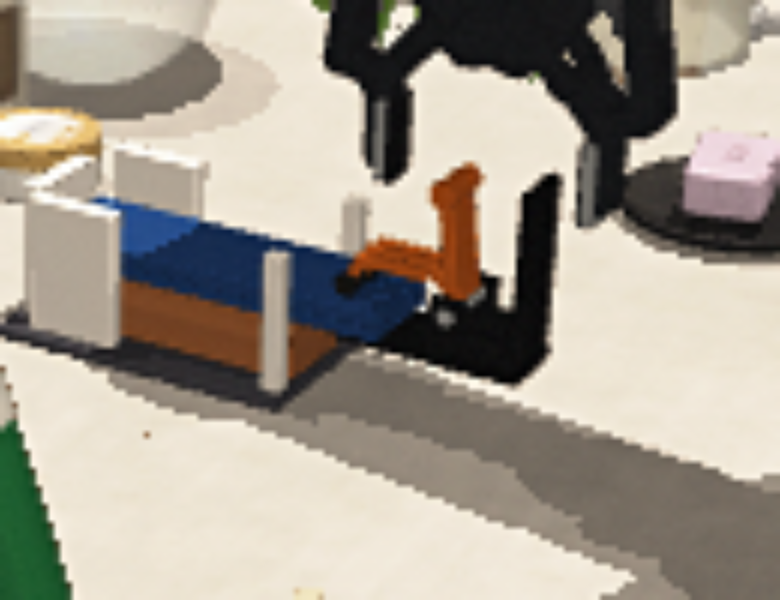

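```bash
python3 -m pendant '[[[0,0,-2],0],[[0,0,-5],0],[[0,0,-9],0],[[0,0,-13],0],[[0,0,-14],0]]'
python3 -m pendant '[[[0.5,2,0],0],[[0.5,6,0],0],[[0.5,10,0],0],[[0.5,12,0],0],[[0.5,12,0],0]]'
python3 - <<'E'
from h import *
go(.465,-.03,.108,-.0785)
c=cam('wrist');np.savez('pics/w6.npz',**c);print(blue(c,.03,.1),fitstand([cloud(c).reshape(-1,3)],(.6188,-.0421,-.079)))
u,v=map(int,proj(c,(.58,-.04,.05)));f=cv2.resize(c['frame'],None,fx=3,fy=3,interpolation=cv2.INTER_CUBIC);u*=3;v*=3
cv2.imwrite('pics/n.png',f[max(0,v-270):v+270,max(0,u-400):u+400])
s=cam('scene');print(blue(s,.03,.1));clip(s,(.42,-.1),(.56,.03),.028);clip(c,(.42,-.1),(.56,.03),.028)
E
```

```text
clock: 41.95
eef_pos: [0.4685, -0.0302, 0.2526]
ee_rot: [0.734, 0.679, 0.002, 0.003]
force: [0.2, -0.7, -0.4]
grip_width: 0.999
clock: 42.45
eef_pos: [0.5881, -0.0343, 0.2464]
ee_rot: [0.734, 0.679, -0.0, -0.0]
force: [-0.7, 0.6, -0.6]
grip_width: 0.997
at [ 0.5881 -0.0343  0.2464] yang -0.078 q6 1.48 w 0.997 F [-0.7  0.6 -0.6] clk 42.5
shift [ -0.53 -12.3   13.84] turn 0.001
[(np.int32(4411), array([586.4, -39.8]), array([ 48.8, 172.6]), 3.064, 49.1)] (array([ 0.619 , -0.042 , -0.0788]), np.float64(2.32), 1563)
[(np.int32(428), array([587.2, -41.6]), array([ 49.1, 169.7]), 3.074, 50.2)]
bar 58 [ 0.478  -0.0351  0.1064] (array([480. , -33.4]), array([11. , 25.8]), 1.428) [0.0963 0.1114]
handle 44 [ 0.4405 -0.033   0.1111] (array([441. , -29.8]), array([ 6. , 27.1]), 1.558) [0.1037 0.1155]
soleetc 197 [ 0.4775 -0.0376  0.0357] (array([495.1, -35.7]), array([ 42.6, 112.4]), 3.031) [0.031  0.0396]
jaw 64 [ 0.4967 -0.0347  0.0652] (array([504.2, -34.4]), array([28.5, 67.6]), 0.142) [0.0527 0.068 ]
bar 277 [ 0.4841 -0.0289  0.1081] (array([482.9, -30.2]), array([10.8, 26. ]), 1.45) [0.1026 0.1108]
handle 269 [ 0.4459 -0.0264  0.1104] (array([457.1, -30.3]), array([27.4, 35.2]), 2.883) [0.1036 0.1149]
soleetc 431 [ 0.4731 -0.0234  0.0345] (array([472.1, -29.1]), array([33. , 57.6]), 3.059) [0.0303 0.0395]
jaw 279 [ 0.5046 -0.0315  0.0638] (array([501.6, -34.6]), array([28.5, 50.9]), 3.088) [0.0347 0.0679]
```

View pics/n.png

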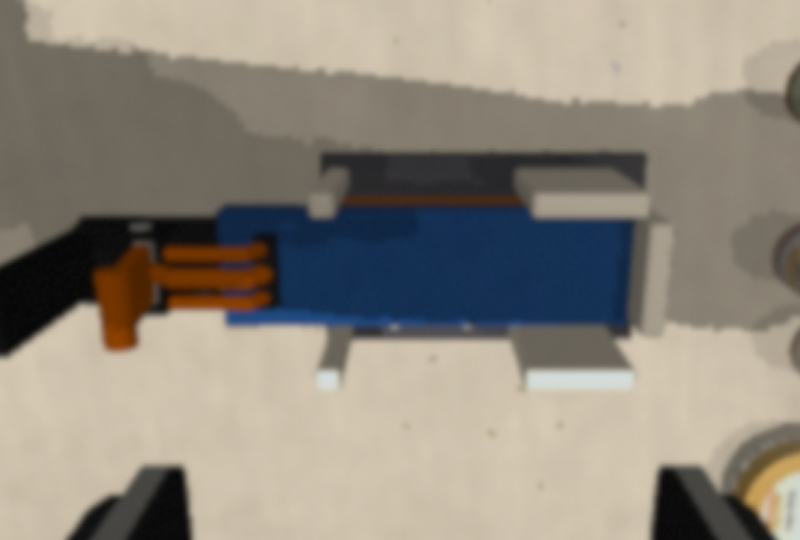

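The clip bites the middle of the front end squarely (jaw tip ≈ 265,270), and the plate lies along the stops (upper edge, row 208). I'll check the gaps numerically.

```bash
cat > chk.py <<'E'
from h import *
def chk(c,p=(.619,-.0421,-.0785)):
    P=cloud(c).reshape(-1,3);h=cv2.cvtColor(c['frame'],cv2.COLOR_BGR2HSV).reshape(-1,3)
    d=P[:,:2]-p[:2];cy,sy=np.cos(p[2]),np.sin(p[2]);x=(d[:,0]*cy+d[:,1]*sy)*1000;y=(-d[:,0]*sy+d[:,1]*cy)*1000;z=P[:,2]*1000
    n=(x>-130)&(x<75)&(abs(y)<55)
    b=n&(h[:,0]>100)&(h[:,0]<125)&(h[:,1]>120)&(z>46)&(z<53)
    print('plate x',np.percentile(x[b],[.5,2,98,99.5]).round(1),'y',np.percentile(y[b],[.5,2,98,99.5]).round(1))
    for lo,hi in((-100,-60),(-20,20),(30,52)):
        k=b&(x>lo)&(x<hi);print('  y edges at x',lo,np.percentile(y[k],[1,99]).round(1)) if k.sum()>9 else 0
    lo=n&(h[:,0]>100)&(h[:,0]<125)&(h[:,1]>120)&(z>37)&(z<46)
    if lo.sum()>9: print('  side faces',lo.sum(),'y',np.percentile(y[lo],[2,50,98]).round(1),'x',np.percentile(x[lo],[2,98]).round(1))
    w=n&(h[:,1]<90)&(z>55)&(z<72)
    for t,k in(('back',w&(x>45)&(abs(y)<20)),('left',w&(y>15)&(x>15)&(x<50)),('leftfront',w&(y>15)&(x<-60)&(x>-80))):
        if k.sum()>9: print(t,k.sum(),'x',np.percentile(x[k],[1,50]).round(1),'y',np.percentile(y[k],[1,50]).round(1))
E
python3 - <<'E'
from chk import *
chk(dict(np.load('pics/w6.npz')));chk(cam('scene'));chk(cam('side'))
c=dict(np.load('pics/w6.npz'))
X=lambda a,b,p=(.619,-.0421,-.0785):(p[0]+(a*np.cos(p[2])-b*np.sin(p[2]))/1000,p[1]+(a*np.sin(p[2])+b*np.cos(p[2]))/1000)
f=c['frame']
for nm,pt in(('back edge',(55,0,50)),('stop top',(55,0,70)),('left edge',(-30,25,50)),('bed side',(-30,23,36)),('left stop top',(32,25,70))): print(nm,np.round(proj(c,(*X(pt[0],pt[1]),pt[2]/1000)),1))
u,v=map(int,proj(c,(*X(55,0),.05)));print([tuple(f[v,k]) for k in range(u-6,u+10)])
u,v=map(int,proj(c,(*X(-30,25),.05)));print([tuple(f[k,u]) for k in range(v-8,v+8)],u,v)
E
```

```text
plate x [-111.9 -105.4   50.5   53. ] y [-23.7 -23.1  23.5  24. ]
  y edges at x -100 [-22.8  23.8]
  y edges at x -20 [-23.6  23.9]
  y edges at x 30 [-22.4  19. ]
  side faces 76 y [23.8 24.2 24.5] x [-108.     7.4]
back 371 x [54.9 58. ] y [-19.2   0.8]
left 317 x [15.2 32.4] y [25.3 31.1]
leftfront 93 x [-74.3 -69.2] y [25.3 30.2]
plate x [-116.  -114.    47.8   50.5] y [-26.4 -25.1  21.8  23. ]
  y edges at x -100 [-25.7  21.6]
  y edges at x -20 [-25.6  22.4]
  y edges at x 30 [-12.6  23.1]
  side faces 115 y [-26.1 -24.1   3. ] x [-116.3   16.8]
back 80 x [52.5 54.9] y [-19.6  -0.7]
left 80 x [15.6 33.2] y [24.4 26.8]
leftfront 29 x [-76.6 -73.7] y [23.9 27.4]
plate x [-116.5 -115.4   33.5   45.6] y [-25.2 -23.6  25.2  26.4]
  y edges at x -100 [-23.   25.6]
  y edges at x -20 [-24.2  26.7]
  side faces 133 y [-17.7  22.4  25.4] x [-116.4    8.7]
back 48 x [52.6 55.8] y [-17.8  -2.7]
left 73 x [15.5 30.9] y [25.6 33.5]
leftfront 28 x [-76.2 -72.9] y [22.8 32. ]
back edge [323.8 181.3]
stop top [328.  185.8]
left edge [254.9 161.2]
bed side [254.9 160.7]
left stop top [309.7 16
[... 736 characters left out ...]
6), np.uint8(44), np.uint8(46)), (np.uint8(43), np.uint8(41), np.uint8(43)), (np.uint8(40), np.uint8(41), np.uint8(43)), (np.uint8(38), np.uint8(41), np.uint8(49)), (np.uint8(31), np.uint8(42), np.uint8(61)), (np.uint8(26), np.uint8(43), np.uint8(68)), (np.uint8(30), np.uint8(42), np.uint8(64)), (np.uint8(46), np.uint8(39), np.uint8(49)), (np.uint8(65), np.uint8(41), np.uint8(31)), (np.uint8(76), np.uint8(44), np.uint8(19)), (np.uint8(81), np.uint8(48), np.uint8(20)), (np.uint8(83), np.uint8(48), np.uint8(19)), (np.uint8(81), np.uint8(47), np.uint8(19)), (np.uint8(81), np.uint8(47), np.uint8(20)), (np.uint8(80), np.uint8(46), np.uint8(19)), (np.uint8(81), np.uint8(46), np.uint8(20))] 254 161
```

```bash
python3 - <<'E'
from chk import *
print('before: s5, w4');chk(dict(np.load('pics/s5.npz')));chk(dict(np.load('pics/w4.npz')));chk(dict(np.load('pics/sd.npz')))
print('now');chk(cam('scene'))
E
```

```text
before: s5, w4
plate x [-112.9  -38.    50.4   52.1] y [-25.  -24.7  21.7  22.5]
  y edges at x -20 [-25.   22.2]
  y edges at x 30 [-12.6  22.5]
  side faces 59 y [-26.  -24.3 -22.5] x [-47.9  18.4]
back 87 x [52.4 54.8] y [-19.5  -0.1]
left 78 x [15.4 32.7] y [23.8 26.4]
plate x [-114.6 -113.7   -2.8    4.9] y [-25.6 -25.   22.3  23.1]
  y edges at x -100 [-25.5  23.1]
  y edges at x -20 [-25.4   7.9]
  side faces 344 y [-26.  -15.8  20.3] x [-115.1  -16.3]
leftfront 323 x [-75.3 -72.6] y [23.9 27.8]
plate x [-116.6 -114.8   32.4   49. ] y [-26.3 -24.   25.3  26.7]
  y edges at x -100 [-22.9  25.4]
  y edges at x -20 [-25.3  25.5]
  y edges at x 30 [-27.4 -16.6]
  side faces 123 y [-16.7  22.6  26.2] x [-116.5    8.1]
back 50 x [52.9 55.8] y [-19.4  -3.6]
left 72 x [16.  32.3] y [24.9 33.2]
leftfront 29 x [-76.8 -73.4] y [23.5 32.2]
now
plate x [-115.9 -114.1   46.4   50.4] y [-25.9 -25.2  21.9  22.6]
  y edges at x -100 [-26.1  22.2]
  y edges at x -20 [-24.7  22.7]
  y edges at x 30 [-12.1  21.2]
  side faces 123 y [-26.7 -24.3   6.6] x [-116.2   15.5]
back 83 x [52.7 54.5] y [-18.8  -0.6]
left 77 x [15.2 32.9] y [24.3 26.4]
leftfront 30 x [-76.8 -73. ] y [24.7 27.4]
```

```bash
python3 -m pendant '[[[0,0,0],0],[[0,0,0],0],[[0,0,0],0],[[0,0,0],0],[[0,0,0],0]]'; python3 -c "
from station import env
print(env.hand_in())"
```

```text
clock: 43.2
eef_pos: [0.5862, -0.0341, 0.2481]
ee_rot: [0.734, 0.679, 0.0, 0.0]
force: [-0.2, 0.8, 0.6]
grip_width: 1.001
the job is handed in; nothing more can be done
None
```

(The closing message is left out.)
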